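Build the wax tree: thread two carousel rings on the sprue post

ROBOT

A 6-joint arm with a two-finger parallel gripper is mounted at the origin on the work surface. World frame = base frame: x ahead of the robot, y to its left, z up, the work surface at z = 0. Lengths are in m, angles in rad, forces in N, time in s.
With the tool pointing down it reaches from about 0.425 to 0.95 m from the base axis. Payload 14.7 kg.
Tool frame: the origin (TCP) lies on the mounting face of the last link; the fingertips stand 173 mm ahead of it and the grasp point (between the pads) lies 155 mm ahead of it; z points along the fingers, y is the line along which they close (so a half turn about z gives the same grasp; the last joint's range is limited). The gripper opens to 85 mm and grips with 20 to 120 N. Pads are 22 mm wide; open, the fingers measure 114 mm over their backs; the gripper's body (76 mm by 85 mm) begins 54 mm behind the grasp point. The pads swing forward as they close: fully open they stand 13 mm farther back than shut.
Start: joints at [-1.208, 0.48, 1.596, -0, 1.065, -0.047], TCP at [0.259, -0.596, 0.405] pointing down, gripper open.
Joint ranges: [-2.75, 2.75], [-0.82, 2.05], [0.23, 2.67], [-1.56, 4.7], [0.09, 2.69], [-2.92, 2.92]. Speed limits (rad/s): [1.89, 1.89, 2.39, 3.01, 3.01, 3.01].

INTERFACE

Orientations are given as a unit quaternion [w, x, y, z].
In Python, from rig import r, cams, job, regions_of, place_of gives the robot as it stands.
- The arm moves only by the tool play_rows, never from a script. Its argument "steps" is a list of rows, each an object with "offset": the shift along the tool's x, y, z in cm, a list of three; "dr": the turn, a rotation vector about the tool's x, y, z in degrees, a list of three; "jaw": the finger opening in cm, from 0 to 8.54. In form: [{"offset": [x, y, z], "dr": [rx, ry, rz], "jaw": jaw}, ...]. A call has 1 to 20 rows; each row shifts and turns the commanded pose from where the row before left it, along the tool's axes as they then stand; what a row does not reach is not made up. A row lasts 1/12 s, in which the tool goes at most 41.7 mm and 7.16 degrees, less where a joint would pass 70% of its speed; a pose out of reach is approached as far as the arm can. A call with a gripper value outside its range is refused whole. The fingers move at their own pace and stop on an object; "squeeze" is the grip in N (left out, the last holds). Time passes only in rows, so rows that do not move let the fingers close. It gives the time, the measured TCP pose, the force, the opening and the grip force at its end, in the units of the state.
- r.read_state(): the state, without advancing time (a new reading comes with each control period).
- cams.get_image(name): name is "side" or "top"; returns a dict with "frame" (384x512x3 uint8, red, green, blue), "vertical_fov" (degrees; the focal length in pixels is half the picture's height over the tangent of half this angle, whatever the lens; pixels are square), "cx", "cy" (the principal point, pixels), "world_from_camera" (4x4, takes a point from camera to world coordinates). Camera axes: x right, y down, z forward; pixel columns grow to the right and rows downward; lengths in m; the calibration is good to about 2 mm. A picture is of the moment at which its call begins. There is no depth.
- job.job_done(): hands the job in; it is judged then, once.
Trained networks look in a picture, given as the dict that the camera call returned (one of the last four; its "shot" number tells which), for a name from the list of things; names that differ only in an ending like _2 or _b are one class to them, and where a whole thing is asked for, a point or a joint stands for the part that bears it (a point fixed in the world has none). Each returns a list of dicts, best first, with "p" (0 to 1); they miss things now and then, are a little off and sometimes report something else, mostly with a low value. They report only what shows in the picture. A call takes as long as a camera call. They do not tell look-alikes from the thing itself.
- regions_of(picture, thing): "mask" (384x512 bool, what is visible of it) and "position" ([row, column] in pixels, amid what is visible of it).
- place_of(picture, thing): "position" ([row, column] in pixels: a listed point, or the origin of a listed thing).
The state is a dict: "time_s": time; "joint_pos": joint angles; "joint_velocities": joint speeds; "joint_efforts": joint torques, N m; "ee_pos": TCP position; "ee_rot": TCP orientation; "force": force on the tool from outside, world axes, zero at the start; "wrist_torque": the same for the moment, N m; "width": finger opening in m; "grip_force": force on a finger pad.
Only numpy, scipy, OpenCV 4.12 (cv2) and the standard library are available. Lean on these libraries where they do the work, as an engineer would, in place of code of your own. Each camera call takes 0.05 s, during which the arm holds its last target. There are 200 camera calls.

TASK

Start a wax tree on the black sprue base: thread the wide teal ring down the steel post until it sits flat on the base, then thread the narrow teal ring down on top of it, fully home. The wide ring stands on edge in the wooden stand, so lay it flat on the white mat first and take it again by its rim from there; the wax is brittle, so lower each ring down the post with the gripper instead of letting it drop. Leave the orange ring, the grey ring, the carving tool and the pliers where they are.

Things in the scene. Friction and masses are not known exactly. Their poses are not given: they have to be found in the camera images.
- base: Black rubber sprue base, fixed, a low dome 90 mm across and 30 mm high with a flat top 72 mm across; a steel post stands up from its middle. Origin at the centre of its underside, z up.
- seat (a point): Centre of the base's flat top, at the foot of the post, 30 mm above the desk: the wide ring's underside rests here. The post is 20 mm in diameter for the first 38 mm above this point, then tapers to 10 mm at its tip.
- post_tip (a point): Tip of the post, on its axis, 52 mm above the seat.
- wide_ring: Loose wax ring, teal, outer diameter 60 mm, bore 24 mm, 20 mm thick, the same both ways up. Origin at its very centre (mid-bore, mid-thickness); z is the bore axis. At the start it stands on edge (bore axis level) in one of the stand's two slots, its lowest point 6 mm above the desk, its top at 66 mm.
- narrow_ring: Loose wax ring, teal, outer diameter 44 mm, bore 24 mm, 20 mm thick, the same both ways up. Origin at its very centre (mid-bore, mid-thickness); z is the bore axis. At the start it lies flat on the desk.
- stand: Fixed plywood stand, 130 mm along its x by 94 mm along its y. Two slots run along y, centred 35 mm either side of the origin along x; each is 23 mm wide with side walls up to 20 mm above the desk and end blocks up to 42 mm (inner faces 32.5 mm from the slot's middle). Origin at the centre of its underside.
- mat: White mat, fixed flat on the desk, 140 x 140 x 3 mm, kept clear: the place to lay a ring down. Origin at the centre of its underside.
- orange_ring: Loose wax ring, orange, outer diameter 60 mm, bore 24 mm, 20 mm thick, the same both ways up. Origin at its very centre (mid-bore, mid-thickness); z is the bore axis. Stands on edge in the other slot of the stand. Leave it alone.
- grey_ring: Loose wax ring, grey, outer diameter 44 mm, bore 24 mm, 20 mm thick, the same both ways up. Origin at its very centre (mid-bore, mid-thickness); z is the bore axis. Lies flat on the desk. Leave it alone.
- wax_tool: Wax-carving tool with an orange handle, 170 mm long, lying on the desk along its own x. Leave it alone.
- pliers: Pliers with blue handles, about 120 mm long, lying on the desk along their own x. Leave them alone.
There are look-alikes about, which are no part of the job. Leave any pink or yellow look-alike of the narrow_ring alone.

How it is judged:
By the outcome, as a careful person would: the job done as asked, in the order asked, and still so for the second after the job is handed in, with the robot touching nothing.
It also fails if it takes over 72 s, if anything falls off the work surface, if the arm or the gripper's body presses on something with over 40 N, if the wrist force passes 120 N, or if a joint passes its speed limit or range.

## Working session

There is one attempt and no reset: what is moved stays moved. The work goes in short steps, Python scripts to look and compute and a tool call to move; the robot and the scene stay as the last step left them, time stands still between calls to the robot, and variables do not carry over. Pictures are saved under pics/ and viewed, at most 14 in all, crops included, and the job is handed in when it is done.

Besides the shell and the picture viewer there is one more tool, called after "Emit:" as name(argument=value, ...) on one line, values as JSON. play_rows: Moves the arm, as the interface text tells. Its arguments: {"type":"object","properties":{"steps":{"type":"array"},"squeeze":{"type":"number"}},"required":["steps"]}

```bash
mkdir -p pics; ls; cat > h.py <<'E'
import numpy as np, cv2
from rig import r, cams, job, regions_of, place_of
def ray(p,rc):
    f=192/np.tan(np.radians(p['vertical_fov'])/2)
    T=np.array(p['world_from_camera']); d=T[:3,:3]@np.array([(rc[1]-p['cx'])/f,(rc[0]-p['cy'])/f,1]); return T[:3,3],d/np.linalg.norm(d)
def atz(p,rc,z):
    o,d=ray(p,rc); return o+d*(z-o[2])/d[2]
def tri(p1,a,p2,b):
    o1,d1=ray(p1,a);o2,d2=ray(p2,b)
    s=np.linalg.lstsq(np.c_[d1,-d2],o2-o1,rcond=None)[0]
    q1=o1+s[0]*d1;q2=o2+s[1]*d2
    return (q1+q2)/2,np.linalg.norm(q1-q2)
def proj(p,x):
    f=192/np.tan(np.radians(p['vertical_fov'])/2)
    c=np.linalg.inv(np.array(p['world_from_camera']))@np.r_[x,1]
    return np.array([p['cy']+f*c[1]/c[2],p['cx']+f*c[0]/c[2]])
def save(p,n,k=1):
    cv2.imwrite('pics/'+n+'.png',cv2.cvtColor(p['frame'],cv2.COLOR_RGB2BGR))
E
python3 - <<'E'
from h import *
np.set_printoptions(precision=4,suppress=True)
s,t=cams.get_image('side'),cams.get_image('top')
im=np.hstack([s['frame'],t['frame']]);save(s,'s0');save(t,'t0')
for p in(s,t): print(p['vertical_fov'],p['cx'],p['cy'],np.array(p['world_from_camera']))
for n in ['base','seat','post_tip','wide_ring','narrow_ring','stand','mat','orange_ring','grey_ring','wax_tool','pliers']:
    a=place_of(s,n);b=place_of(t,n)
    print(n,[(np.round(x['position'],1),round(x['p'],2)) for x in a[:3]],'|',[(np.round(x['position'],1),round(x['p'],2)) for x in b[:3]])
    if a and b: print('   ',*tri(s,a[0]['position'],t,b[0]['position']))
print(r.read_state())
E
```

```text
pics
57.54655695779822 250.95324792943606 195.32871081370862 [[ 0.9554 -0.1608  0.2477  0.4165]
 [-0.2953 -0.5106  0.8076 -0.5447]
 [-0.0034 -0.8447 -0.5353  0.4704]
 [ 0.      0.      0.      1.    ]]
51.48765745153447 252.34409852822895 191.76412896730966 [[-0.0099 -0.9831  0.1828  0.4311]
 [-0.9999  0.0077 -0.013   0.0348]
 [ 0.0114 -0.1829 -0.9831  0.9147]
 [ 0.      0.      0.      1.    ]]
base [(array([338.1, 256.6]), 0.9)] | [(array([220.4, 361.8]), 0.86), (array([163.8, 357. ]), 0.2)]
    [ 0.5266 -0.2285  0.0019] 0.009989271740729735
seat [(array([331.5, 263.4]), 0.93), (array([185.4, 197.5]), 0.57)] | [(array([219.4, 366.1]), 0.92), (array([156.3, 236. ]), 0.29)]
    [ 0.5311 -0.2336  0.0208] 0.0012971311492670512
post_tip [(array([301.8, 263.2]), 0.84)] | [(array([217., 374.]), 0.94)]
    [ 0.5296 -0.2317  0.0839] 0.0001417088984808375
wide_ring [(array([173. , 184.6]), 0.46), (array([186.6, 197.1]), 0.44), (array([239.1, 205.3]), 0.31)] | [(array([244. , 142.1]), 0.64), (array([157.2, 287.7]), 0.2)]
    [0.483  0.265  0.0361] 0.005401070124976293
narrow_ring [(array([185
[... 795 characters left out ...]
, 356.2]), 0.95)]
    [ 0.3812 -0.2062  0.0077] 0.0023948714152570425
pliers [(array([312.3, 338.7]), 0.9)] | [(array([163.4, 359.2]), 0.82)]
    [ 0.6629 -0.2282  0.0098] 0.004560984887002273
{'time_s': 1.2, 'joint_pos': array([-1.2076,  0.4802,  1.5963,  0.    ,  1.0651, -0.0466]), 'joint_velocities': array([-0.0013,  0.0017,  0.0007,  0.0003, -0.0005,  0.0013]), 'joint_efforts': array([ -0.003 , -95.0524, -43.0641,  -0.0002,   0.0014,   0.    ]), 'ee_pos': array([ 0.259 , -0.5962,  0.4047]), 'ee_rot': array([-0.    ,  0.9791,  0.2035, -0.    ]), 'force': array([-0.0352, -0.318 , -0.1776]), 'wrist_torque': array([-0.0522, -0.0036,  0.0106]), 'grip_force': 0.0, 'width': 0.08532633885526723}
```

```bash
python3 - <<'E'
import cv2,numpy as np
a=cv2.imread('pics/s0.png');b=cv2.imread('pics/t0.png')
cv2.imwrite('pics/s0b.png',cv2.resize(a,None,fx=1.55,fy=1.55,interpolation=2))
cv2.imwrite('pics/t0b.png',cv2.resize(b,None,fx=1.55,fy=1.55,interpolation=2))
E
```

```text
(no output)
```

View pics/s0b.png

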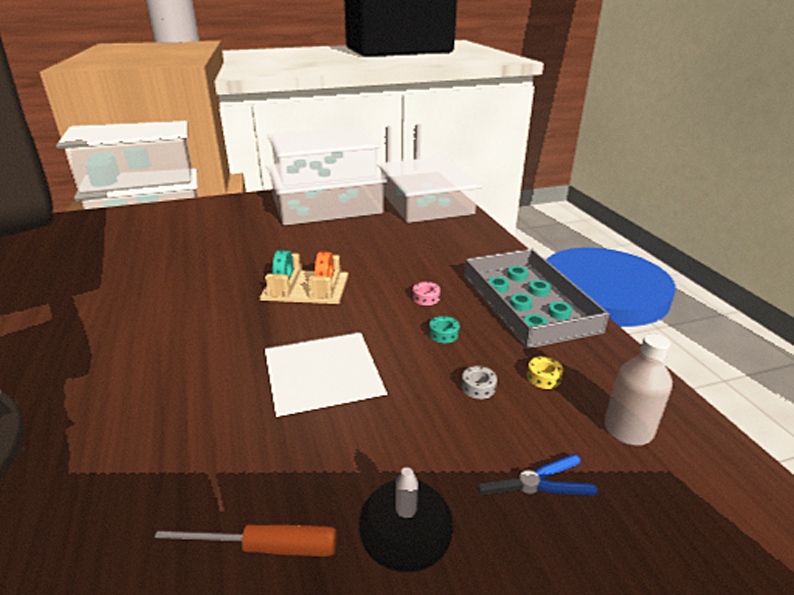

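View pics/t0b.png

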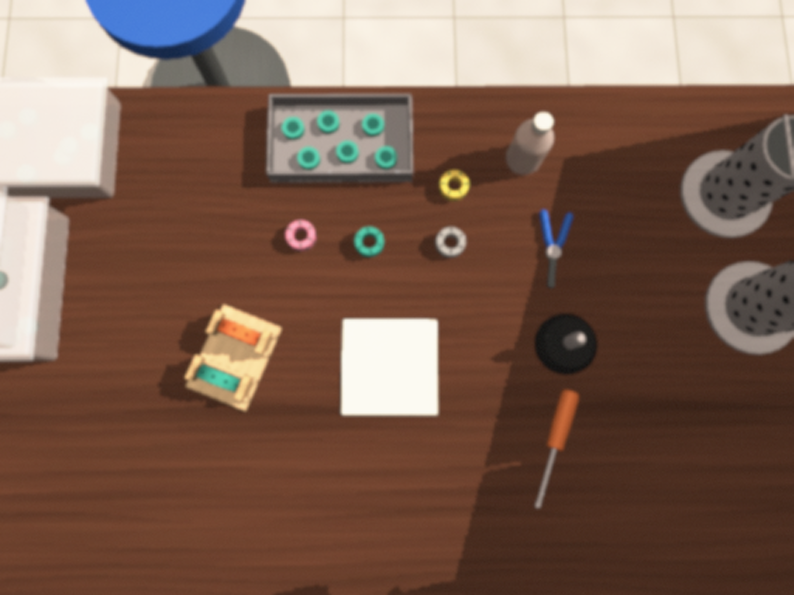

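The side view shows the teal wide ring in the stand's left slot, around (173,183) in raw pixels. The narrow teal ring is at about (213,286), the pink and yellow look-alikes are nearby, and the post tip is at (302,263). In the top view the wide ring is at (244,141), the narrow at (155,238), the mat centre at (237,251) and the post tip at (217,374).

Next I'll fit ring models to the teal masks.

```bash
cat >> h.py <<'E'
from scipy.optimize import minimize
def ringpts(c,ax,R,t=.02):
    ax=ax/np.linalg.norm(ax); u=np.cross(ax,[.3,.5,.8]);u/=np.linalg.norm(u);v=np.cross(ax,u)
    a=np.linspace(0,2*np.pi,40)
    return np.concatenate([c+R*(np.cos(a)[:,None]*u+np.sin(a)[:,None]*v)+s*t/2*ax for s in(-1,1)])
def teal(p,lo=(70,90,50),hi=(95,255,255)):
    return cv2.inRange(cv2.cvtColor(p['frame'],cv2.COLOR_RGB2HSV),lo,hi)
def blob(p,rc,rad=25):
    m=teal(p); w=np.zeros_like(m); cv2.circle(w,(int(rc[1]),int(rc[0])),rad,255,-1)
    n,l,st,ce=cv2.connectedComponentsWithStats(m&w)
    k=1+np.argmax(st[1:,4]); return np.uint8(l==k)
def hullmask(p,pts,S=8):
    uv=np.array([proj(p,x)[::-1] for x in pts]).astype(np.float32)
    h=cv2.convexHull(uv)[:,0]
    m=np.zeros((384*2,512*2),np.uint8); cv2.fillConvexPoly(m,np.round((h*2+.5)*16).astype(np.int32),1,shift=4)
    return m
def fit(views,R,x0,ax,free):
    # views: list of (pic, filled mask); free: params [x,y,z,yaw] ; ax: fn(yaw)
    big=[]
    for p,m in views:
        h=cv2.convexHull(cv2.findNonZero(m)); f=np.zeros_like(m); cv2.fillConvexPoly(f,h,1)
        big.append(cv2.resize(f,None,fx=2,fy=2,interpolation=0))
    def cost(q):
        x=np.array(x0,float); x[free]+=np.array(q)*.001*np.where(np.array(free)==3,20,1)
        P=ringpts(x[:3],ax(x[3]),R); s=0
        for (p,m),b in zip(views,big):
            g=hullmask(p,P); s+=1-(g&b).sum()/(g|b).sum()
        return s
    o=minimize(cost,np.zeros(len(free)),method='Nelder-Mead',options=dict(initial_simplex=np.vstack([np.zeros(len(free)),4*np.eye(len(free))]),xatol=.05,fatol=1e-4))
    x=np.array(x0,float); x[free]+=o.x*.001*np.where(np.array(free)==3,20,1)
    return x,o.fun
flat=lambda a:np.array([0,0,1.])
edge=lambda a:np.array([np.cos(a),np.sin(a),0])
E
python3 - <<'E'
from h import *
np.set_printoptions(precision=4,suppress=True)
s,t=cams.get_image('side'),cams.get_image('top')
N=tri(s,(213.5,283.2),t,(156.5,236.5));print('narrow tri',N)
ms,mt=blob(s,(214,285)),blob(t,(156,237)); print(ms.sum(),mt.sum())
print('narrow',fit([(s,ms),(t,mt)],.022,[*N[0][:2],.010,0],flat,[0,1,2]))
print(' top',fit([(t,mt)],.022,[*N[0][:2],.010,0],flat,[0,1]),' side',fit([(s,ms)],.022,[*N[0][:2],.010,0],flat,[0,1]))
ms,mt=blob(s,(173,183)),blob(t,(244,142)); print(ms.sum(),mt.sum())
for v in ([(s,ms),(t,mt)],[(t,mt)]):
  for yaw in(-.4,): print('wide',fit(v,.030,[.485,.262,.036,yaw],edge,[0,1,3]))
print(fit([(s,ms),(t,mt)],.030,[.485,.262,.036,-.4],edge,[0,1,2,3]))
for n in('mat','base','stand'):
  for p in(s,t):
    m=regions_of(p,n); print(n,[(np.round(x['position'],1),round(x['p'],2)) for x in m[:2]],atz(p,m[0]['position'],.003)[:2])
E
```

```text
narrow tri (array([0.6821, 0.0599, 0.0059]), np.float64(0.005759280098901521))
288 232
narrow (array([0.6853, 0.0563, 0.0107, 0.    ]), np.float64(0.16975630101888817))
 top (array([0.6855, 0.0558, 0.01  , 0.    ]), np.float64(0.08844065166795967))  side (array([0.6854, 0.0568, 0.01  , 0.    ]), np.float64(0.07159533073929958))
184 222
wide (array([ 0.4805,  0.2688,  0.036 , -0.3132]), np.float64(0.5588447526741633))
wide (array([ 0.4818,  0.2704,  0.036 , -0.3136]), np.float64(0.20871751886001677))
(array([ 0.4805,  0.2688,  0.0359, -0.3158]), np.float64(0.5591759512297666))
mat [(array([240.2, 206.3]), 0.73)] [0.4928 0.0219]
mat [(array([237. , 248.4]), 0.86), (array([155. , 354.6]), 0.46)] [0.4957 0.0328]
base [(array([344.2, 258. ]), 0.9)] [ 0.5201 -0.2396]
base [(array([222.7, 364.7]), 0.78), (array([236.5, 250.9]), 0.56)] [ 0.5261 -0.2353]
stand [(array([186.7, 194.6]), 0.85), (array([216.2, 284.7]), 0.36)] [0.5053 0.2446]
stand [(array([230.3, 149.1]), 0.62), (array([220.2, 360.7]), 0.61)] [0.513  0.2592]
```

```bash
python3 - <<'E'
from h import *
np.set_printoptions(precision=4,suppress=True)
s,t=cams.get_image('side'),cams.get_image('top')
hsv=cv2.cvtColor(t['frame'],cv2.COLOR_RGB2HSV)
mt=blob(t,(244,142)); w=np.zeros_like(mt); cv2.circle(w,(155,213),18,255,-1)
mo=cv2.inRange(hsv,(3,170,110),(14,255,255))&w
for m in(mt,np.uint8(mo>0)):
    M=cv2.moments(m,True); c=(M['m01']/M['m00'],M['m10']/M['m00']); print(c,m.sum(),atz(t,c,.055),cv2.minAreaRect(cv2.findNonZero(m)))
a=cv2.resize(t['frame'][185:285,95:215],None,fx=6,fy=6,interpolation=2)
b=cv2.resize(s['frame'][145:205,150:240],None,fx=6,fy=6,interpolation=2)
im=np.zeros((600,720,3),np.uint8);im[:]=a
cv2.imwrite('pics/c1.png',cv2.cvtColor(np.vstack([cv2.resize(a,(400,333)),cv2.resize(b,(400,267))]),4))
E
```

```text
(243.518018018018, 140.19819819819818) 222 [0.4803 0.2643 0.055 ] ((140.08621215820312, 243.53448486328125), (26.183042526245117, 8.727680206298828), 21.801406860351562)
(214.12777777777777, 153.32777777777778) 180 [0.5433 0.2386 0.055 ] ((153.5, 213.99998474121094), (26.183042526245117, 7.427813529968262), 21.801406860351562)
```

View pics/c1.png

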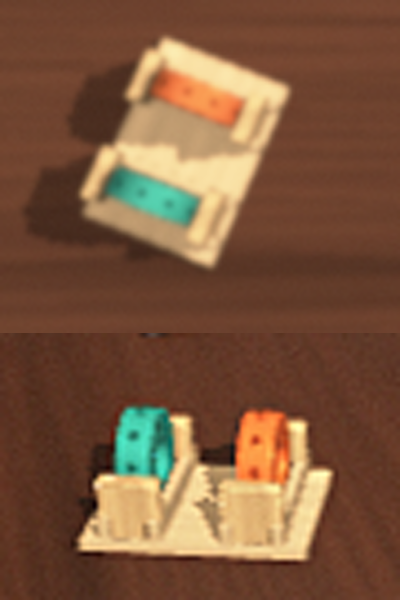

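```bash
python3 - <<'E'
import h
from h import *
np.set_printoptions(precision=4,suppress=True)
s,t=cams.get_image('side'),cams.get_image('top')
ms,mt=blob(s,(173,183)),blob(t,(244,142))
rp=h.ringpts
for zc in(.036,.042,.048):
  def f(c,ax,R,t=.02):
    P=rp(c,ax,R,t); P=P[P[:,2]>zc]; return P
  h.ringpts=f
  for v in ([(t,mt)],[(s,ms)],[(s,ms),(t,mt)]): print(zc,h.fit(v,.030,[.481,.264,.036,-.385],edge,[0,1]))
print(h.fit([(t,mt)],.030,[.481,.264,.036,-.385],edge,[0,1,3]))
E
```

```text
0.036 (array([ 0.4824,  0.2684,  0.036 , -0.385 ]), np.float64(0.16943231441048034))
0.036 (array([ 0.4812,  0.265 ,  0.036 , -0.385 ]), np.float64(0.17951807228915662))
0.036 (array([ 0.4813,  0.2679,  0.036 , -0.385 ]), np.float64(0.3564619792554793))
0.042 (array([ 0.4816,  0.2673,  0.036 , -0.385 ]), np.float64(0.13947128532360986))
0.042 (array([ 0.4807,  0.2626,  0.036 , -0.385 ]), np.float64(0.2022900763358778))
0.042 (array([ 0.4811,  0.2654,  0.036 , -0.385 ]), np.float64(0.4017564891768478))
0.048 (array([ 0.4814,  0.2664,  0.036 , -0.385 ]), np.float64(0.1501865671641791))
0.048 (array([ 0.4799,  0.2552,  0.036 , -0.385 ]), np.float64(0.29820051413881743))
0.048 (array([ 0.4809,  0.2655,  0.036 , -0.385 ]), np.float64(0.5038553858572126))
(array([ 0.4808,  0.2657,  0.036 , -0.3554]), np.float64(0.14873713751169315))
```

Emit:
play_rows(steps=[{"offset": [3.07, -2.04, 0], "dr": [0, 0, 0], "jaw": 8.5}, {"offset": [3.07, -2.04, 0], "dr": [0, 0, 0], "jaw": 8.5}, {"offset": [3.07, -2.04, 0], "dr": [0, 0, 0], "jaw": 8.5}, {"offset": [3.07, -2.04, 0], "dr": [0, 0, 0], "jaw": 8.5}, {"offset": [3.07, -2.04, 0], "dr": [0, 0, 0], "jaw": 8.5}, {"offset": [3.07, -2.04, 0], "dr": [0, 0, 0], "jaw": 8.5}, {"offset": [3.07, -2.04, 0], "dr": [0, 0, 0], "jaw": 8.5}, {"offset": [3.07, -2.04, 0], "dr": [0, 0, 0], "jaw": 8.5}, {"offset": [3.07, -2.04, 0], "dr": [0, 0, 0], "jaw": 8.5}, {"offset": [3.07, -2.04, 0], "dr": [0, 0, 0], "jaw": 8.5}, {"offset": [3.07, -2.04, 0], "dr": [0, 0, 0], "jaw": 8.5}, {"offset": [3.07, -2.04, 0], "dr": [0, 0, 0], "jaw": 8.5}, {"offset": [3.07, -2.04, 0], "dr": [0, 0, 0], "jaw": 8.5}, {"offset": [3.07, -2.04, 0], "dr": [0, 0, 0], "jaw": 8.5}, {"offset": [3.07, -2.04, 0], "dr": [0, 0, 0], "jaw": 8.5}, {"offset": [3.07, -2.04, 0], "dr": [0, 0, 0], "jaw": 8.5}])

```text
time_s: 3.13
ee_pos: [0.5802, -0.0993, 0.4049]
ee_rot: [0.0, 0.979, 0.204, 0.0]
force: [0.8, -0.9, 0.7]
width: 0.085
grip_force: 0.0
```

Emit:
play_rows(steps=[{"offset": [0.55, -3.74, 0], "dr": [0, 0, 0], "jaw": 6}, {"offset": [0.55, -3.74, 0], "dr": [0, 0, 0], "jaw": 6}, {"offset": [0.55, -3.74, 0], "dr": [0, 0, 0], "jaw": 6}, {"offset": [0.55, -3.74, 0], "dr": [0, 0, 0], "jaw": 6}, {"offset": [0.55, -3.74, 0], "dr": [0, 0, 0], "jaw": 6}, {"offset": [0.55, -3.74, 0], "dr": [0, 0, 0], "jaw": 6}, {"offset": [0.55, -3.74, 0], "dr": [0, 0, 0], "jaw": 6}, {"offset": [0.55, -3.74, 0], "dr": [0, 0, 0], "jaw": 6}, {"offset": [0.55, -3.74, 0], "dr": [0, 0, 0], "jaw": 5}, {"offset": [0.55, -3.74, 0], "dr": [0, 0, 0], "jaw": 5}, {"offset": [0, 0, 0], "dr": [0, 0, -6.36], "jaw": 4.5}, {"offset": [0, 0, 0], "dr": [0, 0, -6.36], "jaw": 4.5}, {"offset": [0, 0, 0], "dr": [0, 0, -6.36], "jaw": 4.5}, {"offset": [0, 0, 0], "dr": [0, 0, -6.36], "jaw": 4.5}, {"offset": [0, 0, 0], "dr": [0, 0, -6.36], "jaw": 4.5}, {"offset": [0, 0, 0], "dr": [0, 0, -6.36], "jaw": 4.5}, {"offset": [0, 0, 0], "dr": [0, 0, -6.36], "jaw": 4.5}, {"offset": [0, 0, 0], "dr": [0, 0, 0], "jaw": 4.5}])

```text
time_s: 4.63
ee_pos: [0.4809, 0.2639, 0.4048]
ee_rot: [0.0, 0.827, 0.562, 0.0]
force: [0.1, -0.4, 0.0]
width: 0.0449
grip_force: 0.0
```

```bash
cat >> h.py <<'E'
from scipy.spatial.transform import Rotation as Rn
def pose():
    s=r.read_state(); q=s['ee_rot']; return s,np.array(s['ee_pos']),Rn.from_quat([q[1],q[2],q[3],q[0]])
def go(target,note=''):
    s,p,R=pose(); print(note,'offset cm',np.round(R.inv().apply(np.array(target)-p)*100,2))
def show():
    s,p,R=pose(); print('t',round(s['time_s'],2),'p',p.round(4),'\nR',R.as_matrix().round(3).tolist(),'\nq',np.round(s['joint_pos'],3),'w',round(s['width'],4),'g',s['grip_force'],'F',np.round(s['force'],1))
E
python3 - <<'E'
from h import *
show(); s,p,R=pose(); y=R.as_matrix()[:,1]; print('y az',np.degrees(np.arctan2(y[1],y[0])))
go([.481,.2655,.25])
E
```

```text
t 4.63 p [0.4809 0.2639 0.4048] 
R [[0.369, 0.929, 0.0], [0.929, -0.369, 0.0], [0.0, 0.0, -1.0]] 
q [0.447 0.339 1.83  0.    0.972 0.825] w 0.0449 g 0.0 F [ 0.1 -0.4  0. ]
y az -21.6603602397363
 offset cm [ 0.15 -0.05 15.48]
```

Emit:
play_rows(steps=[{"offset": [0.15, -0.05, 3.7], "dr": [0, 0, 0], "jaw": 4.5}, {"offset": [0, 0, 3.7], "dr": [0, 0, 0], "jaw": 4.5}, {"offset": [0, 0, 3.7], "dr": [0, 0, 0], "jaw": 4.5}, {"offset": [0, 0, 2.5], "dr": [0, 0, 0], "jaw": 4.5}, {"offset": [0, 0, 0], "dr": [0, 0, 0], "jaw": 4.5}, {"offset": [0, 0, 0], "dr": [0, 0, 0], "jaw": 4.5}])

```text
time_s: 5.13
ee_pos: [0.4808, 0.2653, 0.2682]
ee_rot: [-0.0, 0.83, 0.558, -0.001]
force: [0.9, 0.1, 0.1]
width: 0.045
grip_force: 0.0
```

```bash
python3 - <<'E'
from h import *
show()
s,t=cams.get_image('side'),cams.get_image('top')
b=cv2.resize(s['frame'][90:220,110:280],(680,520),interpolation=2)
cv2.imwrite('pics/c2.png',cv2.cvtColor(b,4))
E
```

```text
t 5.13 p [0.4808 0.2653 0.2682] 
R [[0.377, 0.926, -0.002], [0.926, -0.377, -0.001], [-0.002, -0.002, -1.0]] 
q [0.449 0.522 1.948 0.    0.674 0.836] w 0.045 g 0.0 F [0.9 0.1 0.1]
```

View pics/c2.png

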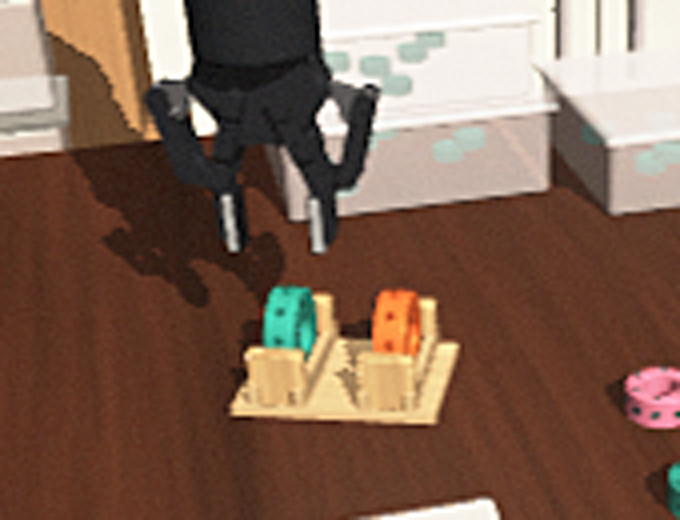

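The fingers hang above the teal ring, with pads at crop (232,235) and (318,235), and the ring between them below. I'll descend and grip.

Emit:
play_rows(steps=[{"offset": [0, 0, 2.5], "dr": [0, 0, 0], "jaw": 4.5}, {"offset": [0, 0, 2.4], "dr": [0, 0, 0], "jaw": 4.5}, {"offset": [0, 0, 0], "dr": [0, 0, 0], "jaw": 4.5}, {"offset": [0, 0, 0], "dr": [0, 0, 0], "jaw": 3}, {"offset": [0, 0, 0], "dr": [0, 0, 0], "jaw": 2.5}, {"offset": [0, 0, 0], "dr": [0, 0, 0], "jaw": 2}, {"offset": [0, 0, 0], "dr": [0, 0, 0], "jaw": 1.5}, {"offset": [0, 0, 0], "dr": [0, 0, 0], "jaw": 1.5}, {"offset": [0, 0, 0], "dr": [0, 0, 0], "jaw": 1.5}], squeeze=30)

```text
time_s: 5.98
ee_pos: [0.4815, 0.2658, 0.2216]
ee_rot: [0.0, 0.829, 0.559, 0.001]
force: [-2.2, 1.6, 11.0]
width: 0.0193
grip_force: 30.9
```

Emit:
play_rows(steps=[{"offset": [0, 0, -1], "dr": [0, 0, 0], "jaw": 1.5}, {"offset": [0, 0, -2], "dr": [0, 0, 0], "jaw": 1.5}, {"offset": [0, 0, -3.5], "dr": [0, 0, 0], "jaw": 1.5}, {"offset": [0, 0, -3.5], "dr": [0, 0, 0], "jaw": 1.5}, {"offset": [0, 0, -3.5], "dr": [0, 0, 0], "jaw": 1.5}, {"offset": [0, 0, -2.5], "dr": [0, 0, 0], "jaw": 1.5}, {"offset": [0, 0, 0], "dr": [0, 0, 0], "jaw": 1.5}])

```text
time_s: 6.57
ee_pos: [0.4821, 0.266, 0.3864]
ee_rot: [0.001, 0.829, 0.559, 0.005]
force: [1.2, 1.1, -0.2]
width: 0.0193
grip_force: 29.5
```

```bash
python3 - <<'E'
from h import *
show()
s,t=cams.get_image('side'),cams.get_image('top')
cv2.imwrite('pics/c3.png',cv2.cvtColor(np.hstack([cv2.resize(s['frame'][60:220,110:280],(400,376),interpolation=2),cv2.resize(t['frame'][150:310,50:220],(400,376),interpolation=2)]),4))
# kinematic fit
D=[([-1.2076,.4802,1.5963,1.0651],(.259,-.5962,.4047)),([.447,.339,1.83,.972],(.4809,.2639,.4048)),([.449,.522,1.948,.674],(.4808,.2653,.2682))]
S=r.read_state();q=S['joint_pos'];D.append(([q[0],q[1],q[2],q[4]],S['ee_pos']))
A=[];b=[]
for q,p in D:
    rr=np.sqrt(p[0]**2+p[1]**2-.0303**2)
    A+= [[np.sin(q[1]),np.sin(q[1]+q[2]),0,1],[np.cos(q[1]),np.cos(q[1]+q[2]),1,0]]; b+=[rr,p[2]]
o=np.linalg.lstsq(np.array(A),b,rcond=None);print(o[0],np.array(A)@o[0]-b)
A=np.array(A)[:,:3];o=np.linalg.lstsq(A,b,rcond=None);print(o[0],A@o[0]-b)
E
```

```text
t 6.57 p [0.4821 0.266  0.3864] 
R [[0.375, 0.927, 0.008], [0.927, -0.375, 0.004], [0.007, 0.006, -1.0]] 
q [ 0.449  0.36   1.85  -0.     0.922  0.833] w 0.0193 g 29.525787918036315 F [ 1.2  1.1 -0.2]
[ 0.56604811  0.44370075  0.12120737 -0.00612179] [-0.00578841  0.00359797  0.00105232  0.00036631  0.00390206 -0.00367171
  0.00083403 -0.00029256]
[0.55870963 0.43984533 0.1255216 ] [-6.42953191e-03  3.27133913e-03  1.54782445e-03 -6.90750518e-05
  3.96580929e-03 -2.70050099e-03  1.26357214e-03 -5.01763082e-04]
```

View pics/c3.png

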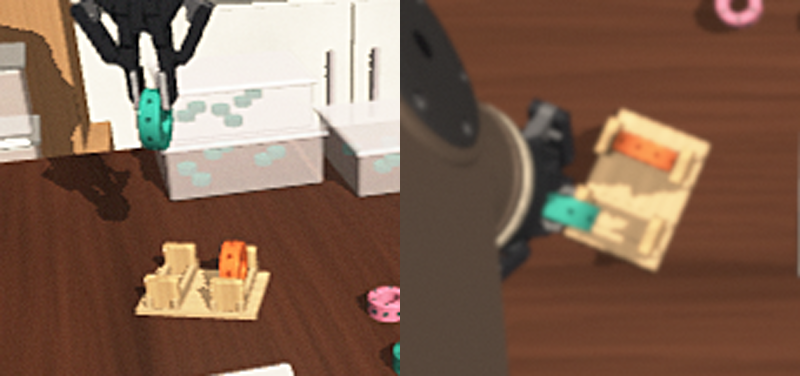

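Held: the ring hangs from the pads at crop (155,118), the left slot is empty and the orange ring is untouched. Now I'll move over to the mat, with the tool y axis along +x.

Emit:
play_rows(steps=[{"offset": [0, 0, 0], "dr": [0, 0, -5.4], "jaw": 1.5}, {"offset": [0, 0, 0], "dr": [0, 0, -5.4], "jaw": 1.5}, {"offset": [0, 0, 0], "dr": [0, 0, -5.4], "jaw": 1.5}, {"offset": [0, 0, 0], "dr": [0, 0, -5.4], "jaw": 1.5}, {"offset": [-2.63, 2.02, 0], "dr": [0, 0, 0], "jaw": 1.5}, {"offset": [-2.63, 2.02, 0], "dr": [0, 0, 0], "jaw": 1.5}, {"offset": [-2.63, 2.02, 0], "dr": [0, 0, 0], "jaw": 1.5}, {"offset": [-2.63, 2.02, 0], "dr": [0, 0, 0], "jaw": 1.5}, {"offset": [-2.63, 2.02, 0], "dr": [0, 0, 0], "jaw": 1.5}, {"offset": [-2.63, 2.02, 0], "dr": [0, 0, 0], "jaw": 1.5}, {"offset": [-2.63, 2.02, 0], "dr": [0, 0, 0], "jaw": 1.5}, {"offset": [-2.63, 2.02, 0], "dr": [0, 0, 0], "jaw": 1.5}, {"offset": [-2.63, 2.02, 0], "dr": [0, 0, 0], "jaw": 1.5}, {"offset": [0, 0, 0], "dr": [0, 0, 0], "jaw": 1.5}])

```text
time_s: 7.83
ee_pos: [0.6636, 0.0229, 0.3786]
ee_rot: [0.001, 0.711, 0.704, -0.0]
force: [-1.6, -0.0, -0.2]
width: 0.0192
grip_force: 29.5
```

Emit:
play_rows(steps=[{"offset": [0, 0, 0], "dr": [5, 0, 0], "jaw": 1.5}, {"offset": [0, 0, 0], "dr": [5, 0, 0], "jaw": 1.5}, {"offset": [0, 0, 0], "dr": [5, 0, 0], "jaw": 1.5}, {"offset": [0, 0, 0], "dr": [5, 0, 0], "jaw": 1.5}, {"offset": [0, 0, 0], "dr": [5, 0, 0], "jaw": 1.5}, {"offset": [0, 0, 0], "dr": [5, 0, 0], "jaw": 1.5}, {"offset": [0, 0, 0], "dr": [5, 0, 0], "jaw": 1.5}, {"offset": [0, 0, 0], "dr": [5, 0, 0], "jaw": 1.5}, {"offset": [0, 0, 0], "dr": [5, 0, 0], "jaw": 1.5}, {"offset": [0, 0, 0], "dr": [5, 0, 0], "jaw": 1.5}, {"offset": [0, 0, 0], "dr": [5, 0, 0], "jaw": 1.5}, {"offset": [0, 0, 0], "dr": [5, 0, 0], "jaw": 1.5}, {"offset": [0, 0, 0], "dr": [5, 0, 0], "jaw": 1.5}, {"offset": [0, 0, 0], "dr": [0, 0, 0], "jaw": 1.5}])

```text
time_s: 9.0
ee_pos: [0.6609, 0.0275, 0.377]
ee_rot: [-0.384, 0.597, 0.592, -0.381]
force: [0.5, -0.2, -1.5]
width: 0.0194
grip_force: 29.6
```

```bash
python3 - <<'E'
from h import *
show()
s,t=cams.get_image('side'),cams.get_image('top')
_,p,R=pose(); 
c=p+R.apply([0,0,.1856])
ms,mt=blob(s,proj(s,c),30),blob(t,proj(t,c),30)
print('pred c',c,ms.sum(),mt.sum(),proj(s,c),proj(t,c))
ay=R.as_matrix()[:,1]
print(fit([(s,ms)],.03,[*c,0],lambda a:ay,[0,2]),fit([(s,ms),(t,mt)],.03,[*c,0],lambda a:ay,[0,1,2]))
go([.664,.029,.12]); 
cv2.imwrite('pics/c4.png',cv2.cvtColor(np.hstack([cv2.resize(s['frame'][60:270,110:350],(400,350),interpolation=2),cv2.resize(t['frame'][150:310,140:323],(400,350),interpolation=2)]),4))
E
```

```text
t 9.0 p [0.6609 0.0275 0.377 ] 
R [[0.007, 0.414, -0.91], [1.0, -0.003, 0.006], [-0.0, -0.91, -0.414]] 
q [-5.000e-03  8.860e-01  1.169e+00  2.000e-03  2.231e+00  2.000e-03] w 0.0194 g 29.555927046601767 F [ 0.5 -0.2 -1.5]Traceback (most recent call last):
  File "<stdin>", line 6, in <module>
  File "h.py", line 29, in blob
    k=1+np.argmax(st[1:,4]); return np.uint8(l==k)
        ~~~~~~~~~^^^^^^^^^^
    return _wrapfunc(a, 'argmax', axis=axis, out=out, **kwds)
    return bound(*args, **kwds)
ValueError: attempt to get argmax of an empty sequence
```

Emit:
play_rows(steps=[{"offset": [0, 3.0, 1.37], "dr": [0, 0, 0], "jaw": 1.5}, {"offset": [0, 3.0, 1.37], "dr": [0, 0, 0], "jaw": 1.5}, {"offset": [0, 3.0, 1.37], "dr": [0, 0, 0], "jaw": 1.5}, {"offset": [0, 3.0, 1.37], "dr": [0, 0, 0], "jaw": 1.5}, {"offset": [0, 3.0, 1.37], "dr": [0, 0, 0], "jaw": 1.5}, {"offset": [0, 3.0, 1.37], "dr": [0, 0, 0], "jaw": 1.5}, {"offset": [0, 2.0, 0.9], "dr": [0, 0, 0], "jaw": 1.5}, {"offset": [0, 2.0, 0.9], "dr": [0, 0, 0], "jaw": 1.5}, {"offset": [0, 0, 0], "dr": [0, 0, 0], "jaw": 1.5}])

```text
time_s: 9.85
ee_pos: [0.6622, 0.0275, 0.1342]
ee_rot: [-0.381, 0.598, 0.594, -0.379]
force: [-0.3, -0.4, -0.6]
width: 0.0194
grip_force: 29.5
```

```bash
python3 - <<'E'
from h import *
show()
s,t=cams.get_image('side'),cams.get_image('top')
_,p,R=pose(); 
c=p+R.apply([0,0,.1856]); ay=R.as_matrix()[:,1]
print('pred c',c,proj(s,c),proj(t,c))
cv2.imwrite('pics/c4.png',cv2.cvtColor(np.hstack([cv2.resize(s['frame'][130:300,130:330],(400,340),interpolation=2),cv2.resize(t['frame'][150:310,140:328],(400,340),interpolation=2)]),4))
try:
  ms=blob(s,proj(s,c),25); print(fit([(s,ms)],.03,[*c,0],lambda a:ay,[0,2]))
except Exception as e: print(e)
E
```

```text
t 9.85 p [0.6622 0.0275 0.1342] 
R [[0.007, 0.422, -0.907], [1.0, -0.003, 0.006], [-0.0, -0.907, -0.422]] 
q [-0.005  1.164  1.187  0.002  1.926  0.002] w 0.0194 g 29.500582064092953 F [-0.3 -0.4 -0.6]
pred c [0.49522176 0.02863531 0.05975064] [215.99349032 204.83675735] [235.33780994 250.39215009]
(array([0.49261878, 0.02863531, 0.05946033, 0.        ]), np.float64(0.10178970917225949))
```

View pics/c4.png

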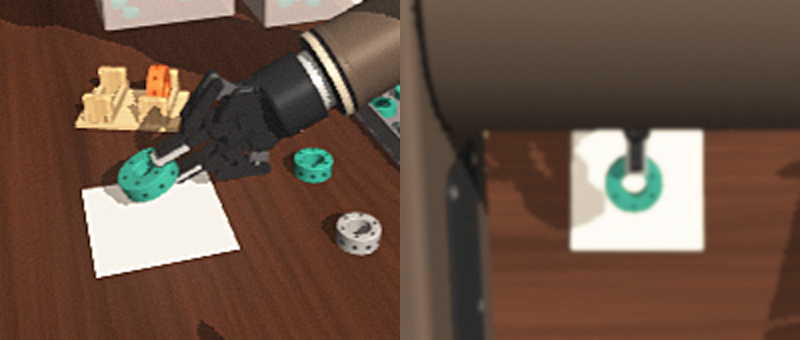

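The ring is held tilted about 25° over the middle of the mat, and the fit agrees with the prediction. I'll lower it.

Emit:
play_rows(steps=[{"offset": [0, 0.91, 0.42], "dr": [0, 0, 0], "jaw": 1.5}, {"offset": [0, 0.91, 0.42], "dr": [0, 0, 0], "jaw": 1.5}, {"offset": [0, 0.73, 0.34], "dr": [0, 0, 0], "jaw": 1.5}, {"offset": [0, 0, 0], "dr": [0, 0, 0], "jaw": 1.5}, {"offset": [0, 0, 0], "dr": [0, 0, 0], "jaw": 1.5}])

```text
time_s: 10.37
ee_pos: [0.6633, 0.0275, 0.1095]
ee_rot: [-0.381, 0.598, 0.594, -0.379]
force: [-0.1, -0.9, -0.7]
width: 0.0196
grip_force: 29.5
```

Emit:
play_rows(steps=[{"offset": [0, 0.18, 0.08], "dr": [0, 0, 0], "jaw": 1.5}, {"offset": [0, 0.18, 0.08], "dr": [0, 0, 0], "jaw": 1.5}, {"offset": [0, 0, 0], "dr": [0, 0, 0], "jaw": 1.5}, {"offset": [0, 0, 0], "dr": [0, 0, 0], "jaw": 1.5}])

```text
time_s: 10.7
ee_pos: [0.6635, 0.0274, 0.106]
ee_rot: [-0.381, 0.598, 0.594, -0.379]
force: [-0.3, 0.5, 0.6]
width: 0.0191
grip_force: 29.5
```

Emit:
play_rows(steps=[{"offset": [0, 0.18, 0.08], "dr": [0, 0, 0], "jaw": 1.5}, {"offset": [0, 0.09, 0.04], "dr": [0, 0, 0], "jaw": 1.5}, {"offset": [0, 0, 0], "dr": [0, 0, 0], "jaw": 1.5}, {"offset": [0, 0, 0], "dr": [0, 0, 0], "jaw": 1.5}])

```text
time_s: 11.03
ee_pos: [0.6635, 0.0275, 0.1029]
ee_rot: [-0.381, 0.598, 0.594, -0.379]
force: [-0.2, -0.1, -0.3]
width: 0.019
grip_force: 29.5
```

Emit:
play_rows(steps=[{"offset": [0, 0.13, 0.06], "dr": [0, 0, 0], "jaw": 1.5}, {"offset": [0, 0, 0], "dr": [0, 0, 0], "jaw": 1.5}, {"offset": [0, 0, 0], "dr": [0, 0, 0], "jaw": 1.5}])

```text
time_s: 11.28
ee_pos: [0.6635, 0.0275, 0.1016]
ee_rot: [-0.381, 0.598, 0.594, -0.379]
force: [0.7, -0.3, 0.7]
width: 0.0196
grip_force: 29.8
```

Emit:
play_rows(steps=[{"offset": [0, 0.13, 0.06], "dr": [0, 0, 0], "jaw": 1.5}, {"offset": [0, 0, 0], "dr": [0, 0, 0], "jaw": 1.5}, {"offset": [0, 0, 0], "dr": [0, 0, 0], "jaw": 1.5}])

```text
time_s: 11.53
ee_pos: [0.6637, 0.0274, 0.1008]
ee_rot: [-0.381, 0.598, 0.594, -0.379]
force: [3.4, 0.4, 8.4]
width: 0.0193
grip_force: 32.3
```

Emit:
play_rows(steps=[{"offset": [0, -0.25, 0], "dr": [0, 0, 0], "jaw": 2.4}, {"offset": [0, -0.25, 0], "dr": [0, 0, 0], "jaw": 2.9}, {"offset": [0, -0.25, 0], "dr": [0, 0, 0], "jaw": 3.4}, {"offset": [0, -0.25, 0], "dr": [0, 0, 0], "jaw": 3.9}, {"offset": [0, 0, 0], "dr": [0, 0, 0], "jaw": 3.9}, {"offset": [0, 0.21, -0.45], "dr": [0, 0, 0], "jaw": 3.9}, {"offset": [0, 0.21, -0.45], "dr": [0, 0, 0], "jaw": 3.9}, {"offset": [0, 0.21, -0.45], "dr": [0, 0, 0], "jaw": 3.9}, {"offset": [0, 0.21, -0.45], "dr": [0, 0, 0], "jaw": 3.9}, {"offset": [0, 0.21, -0.45], "dr": [0, 0, 0], "jaw": 3.9}, {"offset": [0, 0.21, -0.45], "dr": [0, 0, 0], "jaw": 3.9}, {"offset": [0, 0.21, -0.45], "dr": [0, 0, 0], "jaw": 3.9}, {"offset": [0, 0.21, -0.45], "dr": [0, 0, 0], "jaw": 3.9}, {"offset": [0, 0, 0], "dr": [0, 0, 0], "jaw": 3.9}])

```text
time_s: 12.7
ee_pos: [0.6998, 0.0272, 0.1091]
ee_rot: [-0.381, 0.599, 0.594, -0.378]
force: [0.7, -1.2, -0.0]
width: 0.0391
grip_force: 0.0
```

```bash
python3 - <<'E'
from h import *
show()
s,t=cams.get_image('side'),cams.get_image('top')
cv2.imwrite('pics/c5.png',cv2.cvtColor(np.hstack([cv2.resize(s['frame'][130:300,130:330],(400,340),interpolation=2),cv2.resize(t['frame'][150:310,140:328],(400,340),interpolation=2)]),4))
ms=blob(s,(230,205),25); mt=blob(t,(235,250),25); print(ms.sum(),mt.sum(),fit([(s,ms)],.03,[.495,.029,.013,0],flat,[0,1]),fit([(t,mt)],.03,[.495,.029,.013,0],flat,[0,1]))
E
```

```text
t 12.7 p [0.6998 0.0272 0.1091] 
R [[0.007, 0.423, -0.906], [1.0, -0.003, 0.006], [0.0, -0.906, -0.423]] 
q [-0.005  1.243  1.045  0.002  1.988  0.002] w 0.0391 g 0.0 F [ 0.7 -1.2 -0. ]
565 383 (array([0.50009344, 0.03343468, 0.013     , 0.        ]), np.float64(0.09261430246189917)) (array([0.49989795, 0.03237793, 0.013     , 0.        ]), np.float64(0.16011829319814108))
```

View pics/c5.png

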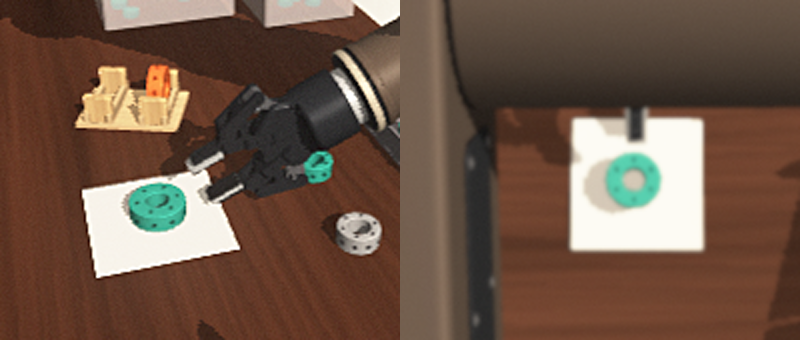

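The ring lies flat on the mat at about (0.499, 0.032). I'll rise, bring the tool back upright and come in from above.

Emit:
play_rows(steps=[{"offset": [0, -3.0, -1.4], "dr": [0, 0, 0], "jaw": 6}, {"offset": [0, -3.0, -1.4], "dr": [0, 0, 0], "jaw": 8.5}, {"offset": [0, -3.0, -1.4], "dr": [0, 0, 0], "jaw": 8.5}, {"offset": [0, -3.0, -1.4], "dr": [0, 0, 0], "jaw": 8.5}, {"offset": [0, -3.0, -1.4], "dr": [0, 0, 0], "jaw": 8.5}, {"offset": [0, -3.0, -1.4], "dr": [0, 0, 0], "jaw": 8.5}, {"offset": [0, 0, 0], "dr": [-5, 0, 0], "jaw": 8.5}, {"offset": [0, 0, 0], "dr": [-5, 0, 0], "jaw": 8.5}, {"offset": [0, 0, 0], "dr": [-5, 0, 0], "jaw": 8.5}, {"offset": [0, 0, 0], "dr": [-5, 0, 0], "jaw": 8.5}, {"offset": [0, 0, 0], "dr": [-5, 0, 0], "jaw": 8.5}, {"offset": [0, 0, 0], "dr": [-5, 0, 0], "jaw": 8.5}, {"offset": [0, 0, 0], "dr": [-5, 0, 0], "jaw": 8.5}, {"offset": [0, 0, 0], "dr": [-5, 0, 0], "jaw": 8.5}, {"offset": [0, 0, 0], "dr": [-5, 0, 0], "jaw": 8.5}, {"offset": [0, 0, 0], "dr": [-5, 0, 0], "jaw": 8.5}, {"offset": [0, 0, 0], "dr": [-5, 0, 0], "jaw": 8.5}, {"offset": [0, 0, 0], "dr": [-5, 0, 0], "jaw": 8.5}, {"offset": [0, 0, 0], "dr": [-5, 0, 0], "jaw": 8.5}, {"offset": [0, 0, 0], "dr": [0, 0, 0], "jaw": 8.5}])

```text
time_s: 14.47
ee_pos: [0.6981, 0.0273, 0.3085]
ee_rot: [0.002, 0.71, 0.705, 0.002]
force: [-0.1, -0.2, 0.1]
width: 0.0851
grip_force: 0.0
```

```bash
python3 - <<'E'
from h import *
show()
s,t=cams.get_image('side'),cams.get_image('top')
for p,c in((s,proj(s,[.5,.032,.013])),(t,proj(t,[.5,.032,.013]))):
    m=blob(p,c,30); print(m.sum(),fit([(p,m)],.03,[.497,.031,.013,0],flat,[0,1]))
for n in('post_tip','seat'):
  a,b=place_of(s,n),place_of(t,n)
  for x in a[:1]:
    for y in b[:2]: print(n,x['p'],y['p'],tri(s,x['position'],t,y['position']),atz(s,x['position'],.082 if n!='seat' else .03),atz(t,y['position'],.082 if n!='seat' else .03))
_,p,R=pose(); print(Rn.as_rotvec(R.inv()*Rn.from_matrix(np.array([[0,1,0],[1,0,0],[0,0,-1.]])),degrees=True))
go([.499,.032,.27]);
E
```

```text
t 14.47 p [0.6981 0.0273 0.3085] 
R [[0.007, 1.0, 0.005], [1.0, -0.007, 0.0], [0.0, 0.005, -1.0]] 
q [-0.004  0.641  1.561  0.     0.934  0.003] w 0.0851 g 0.0 F [-0.1 -0.2  0.1]
564 (array([0.4996976 , 0.03357946, 0.013     , 0.        ]), np.float64(0.09367681498829039))Traceback (most recent call last):
  File "<stdin>", line 5, in <module>
  File "h.py", line 29, in blob
    k=1+np.argmax(st[1:,4]); return np.uint8(l==k)
        ~~~~~~~~~^^^^^^^^^^
    return _wrapfunc(a, 'argmax', axis=axis, out=out, **kwds)
    return bound(*args, **kwds)
ValueError: attempt to get argmax of an empty sequence
```

Emit:
play_rows(steps=[{"offset": [0.08, -3.3, 0], "dr": [0, 0, 0], "jaw": 8.5}, {"offset": [0.08, -3.3, 0], "dr": [0, 0, 0], "jaw": 8.5}, {"offset": [0.08, -3.3, 0], "dr": [0, 0, 0], "jaw": 8.5}, {"offset": [0.08, -3.3, 0], "dr": [0, 0, 0], "jaw": 8.5}, {"offset": [0.08, -3.3, 0], "dr": [0, 0, 0], "jaw": 8.5}, {"offset": [0.08, -3.3, 0], "dr": [0, 0, 0], "jaw": 8.5}, {"offset": [0, 0, 3], "dr": [0, 0, 0], "jaw": 8.5}, {"offset": [0, 0, 3], "dr": [0, 0, 0], "jaw": 8.5}, {"offset": [0, 0, 2.5], "dr": [0, 0, 0], "jaw": 8.5}, {"offset": [0, 0, 0], "dr": [0, 0, 0], "jaw": 8.5}, {"offset": [0, 0, 0], "dr": [0, 0, 0], "jaw": 8.5}])

```text
time_s: 15.48
ee_pos: [0.501, 0.0334, 0.222]
ee_rot: [-0.002, 0.71, 0.705, -0.002]
force: [1.4, 0.2, 0.4]
width: 0.0847
grip_force: 0.0
```

```bash
python3 - <<'E'
from h import *
show()
s=cams.get_image('side')
cv2.imwrite('pics/c6.png',cv2.cvtColor(cv2.resize(s['frame'][130:290,120:320],(600,480),interpolation=2),4))
go([.4997,.033,.175]);
E
```

```text
t 15.48 p [0.501  0.0334 0.222 ] 
R [[0.007, 1.0, -0.005], [1.0, -0.007, -0.0], [-0.0, -0.005, -1.0]] 
q [ 0.006  0.555  2.079 -0.     0.512  0.013] w 0.0847 g 0.0 F [1.4 0.2 0.4]
 offset cm [-0.04 -0.17  4.81]
```

View pics/c6.png

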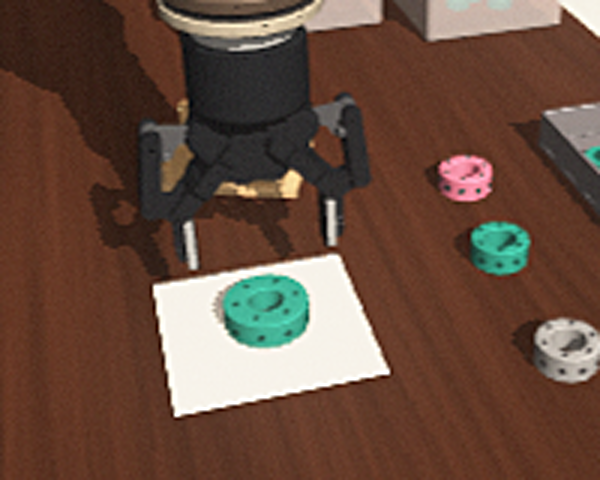

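The open jaws straddle the flat ring, with pads at crop (190,245) and (332,220) and the ring at (266,310). I'll descend and grip the rim.

Emit:
play_rows(steps=[{"offset": [0, -0.1, 2.4], "dr": [0, 0, 0], "jaw": 8.5}, {"offset": [0, 0, 2.3], "dr": [0, 0, 0], "jaw": 8.5}, {"offset": [0, 0, 0], "dr": [0, 0, 0], "jaw": 8.5}, {"offset": [0, 0, 0], "dr": [0, 0, 0], "jaw": 7.5}, {"offset": [0, 0, 0], "dr": [0, 0, 0], "jaw": 6.8}, {"offset": [0, 0, 0], "dr": [0, 0, 0], "jaw": 6.3}, {"offset": [0, 0, 0], "dr": [0, 0, 0], "jaw": 5.6}, {"offset": [0, 0, 0], "dr": [0, 0, 0], "jaw": 5.6}, {"offset": [0, 0, 0], "dr": [0, 0, 0], "jaw": 5.6}, {"offset": [0, 0, 0], "dr": [0, 0, 0], "jaw": 5.6}], squeeze=30)

```text
time_s: 16.37
ee_pos: [0.5007, 0.0334, 0.1774]
ee_rot: [0.001, 0.71, 0.705, 0.001]
force: [-1.0, -0.8, 14.3]
width: 0.0575
grip_force: 29.2
```

Emit:
play_rows(steps=[{"offset": [0, 0, -1], "dr": [0, 0, 0], "jaw": 5.5}, {"offset": [0, 0, -2.5], "dr": [0, 0, 0], "jaw": 5.5}, {"offset": [0, 0, -3.5], "dr": [0, 0, 0], "jaw": 5.5}, {"offset": [0, 0, -3.5], "dr": [0, 0, 0], "jaw": 5.5}, {"offset": [0, 0, 0], "dr": [0, 0, 0], "jaw": 5.5}, {"offset": [0, 0, 0], "dr": [0, 0, 0], "jaw": 5.5}])

```text
time_s: 16.87
ee_pos: [0.5008, 0.0334, 0.2839]
ee_rot: [0.002, 0.71, 0.705, 0.002]
force: [-0.7, 0.1, -0.8]
width: 0.0576
grip_force: 34.1
```

```bash
python3 - <<'E'
from h import *
np.set_printoptions(precision=4,suppress=True)
show()
s,t=cams.get_image('side'),cams.get_image('top')
_,p,R=pose(); c=p+R.apply([0,0,.1774-.013]); print('pred c',c)
m=blob(s,proj(s,c),30); print(m.sum(),fit([(s,m)],.03,[*c,0],flat,[0,2]),fit([(s,m)],.03,[*c,0],flat,[1,2]))
for n in('post_tip','seat','base'):
  a,b=place_of(s,n),place_of(t,n); z={'post_tip':.082,'seat':.03,'base':0}[n]
  print(n,[(round(x['p'],2),atz(s,x['position'],z)) for x in a[:1]],[(round(x['p'],2),atz(t,x['position'],z)) for x in b[:1]])
  print(tri(s,a[0]['position'],t,b[0]['position']))
go([.53,-.232,.35]);
E
```

```text
t 16.87 p [0.5008 0.0334 0.2839] 
R [[0.007, 1.0, 0.005], [1.0, -0.007, 0.0], [0.0, 0.005, -1.0]] 
q [0.006 0.445 2.047 0.    0.644 0.013] w 0.0576 g 34.09008767805062 F [-0.7  0.1 -0.8]
pred c [0.5    0.0334 0.117 ]
627 (array([0.5022, 0.0334, 0.1185, 0.    ]), np.float64(0.062454873646209386)) (array([0.5   , 0.0282, 0.1218, 0.    ]), np.float64(0.09193377949982384))
post_tip [(0.81, array([ 0.5243, -0.2324,  0.082 ]))] [(0.82, array([ 0.5278, -0.2356,  0.082 ]))]
(array([ 0.5256, -0.2344,  0.0845]), np.float64(0.003857099104832481))
seat [(0.58, array([ 0.532 , -0.2374,  0.03  ]))] [(0.68, array([ 0.5309, -0.2354,  0.03  ]))]
(array([ 0.5318, -0.2361,  0.0282]), np.float64(0.0014272365546136464))
base [(0.69, array([ 0.5232, -0.2327,  0.    ]))] [(0.81, array([ 0.5269, -0.2311,  0.    ]))]
(array([ 0.5254, -0.2314, -0.002 ]), np.float64(0.003484139361753756))
 offset cm [-26.52   3.18  -7.  ]
```

```bash
python3 - <<'E'
import h
from h import *
np.set_printoptions(precision=4,suppress=True)
s,t=cams.get_image('side'),cams.get_image('top')
a=np.linspace(0,2*np.pi,60)
def dome(c,ax,R,t=0):
    return np.concatenate([np.c_[c[0]+q*np.cos(a),c[1]+q*np.sin(a),0*a+z] for q,z in((.045,0),(.045,.008),(.036,.03))])
h.ringpts=dome
V=[]
for p in(s,t):
    c=proj(p,[.529,-.234,.02]); w=np.zeros((384,512),np.uint8); cv2.circle(w,(int(c[1]),int(c[0])),45,1,-1)
    m=np.uint8(regions_of(p,'base')[0]['mask']); d=np.uint8(p['frame'].max(2)<28)&w
    n,l,st,ce=cv2.connectedComponentsWithStats(d); d=np.uint8(l==1+np.argmax(st[1:,4]))
    V.append((p,d)); print(m.sum(),d.sum())
    for k in(m,d): print(h.fit([(p,k)],0,[.529,-.234,0,0],flat,[0,1]))
    # post: bright low-sat pixels
    f=p['frame'].astype(int); g=((f.max(2)>90)&(f.max(2)-f.min(2)<40))&(w>0)
    ys,xs=np.nonzero(g); print('post px',len(ys),ys.min(),ys.max(),np.round([ys.mean(),xs.mean()],2),'mean per row',[(y,round(xs[ys==y].mean(),1),(ys==y).sum()) for y in np.unique(ys)][::3])
    for x,y in((.529,-.234),(.526,-.234),(.529,-.237)): print('proj foot/tip',x,y,proj(p,[x,y,.03]).round(1),proj(p,[x,y,.068]).round(1),proj(p,[x,y,.082]).round(1))
E
```

```text
2912 2215
(array([ 0.5271, -0.2324,  0.    ,  0.    ]), np.float64(0.04956413449564134))
(array([ 0.5277, -0.2327,  0.    ,  0.    ]), np.float64(0.027899390505622845))
post px 340 302 333 [317.69 262.11] mean per row [(np.int64(302), np.float64(262.0), np.int64(5)), (np.int64(305), np.float64(262.5), np.int64(8)), (np.int64(308), np.float64(263.0), np.int64(11)), (np.int64(311), np.float64(263.0), np.int64(13)), (np.int64(314), np.float64(262.5), np.int64(14)), (np.int64(317), np.float64(260.9), np.int64(10)), (np.int64(320), np.float64(261.5), np.int64(12)), (np.int64(323), np.float64(262.0), np.int64(11)), (np.int64(326), np.float64(262.0), np.int64(11)), (np.int64(329), np.float64(262.0), np.int64(11)), (np.int64(332), np.float64(261.5), np.int64(8))]
proj foot/tip 0.529 -0.234 [328.  262.7] [310.8 263.1] [304.1 263.2]
proj foot/tip 0.526 -0.234 [328.6 260.8] [311.3 261.1] [304.6 261.2]
proj foot/tip 0.529 -0.237 [329.7 263.4] [312.5 263.8] [305.7 263.9]
1307 240
(array([ 0.5291, -0.2355,  0.    ,  0.    ]), np.float64(0.056156716417910424))
(array([ 0.5299, -0.2336,  0.    ,  0.
[... 795 characters left out ...]
t64(235), np.float64(337.0), np.int64(25)), (np.int64(238), np.float64(338.5), np.int64(26)), (np.int64(241), np.float64(339.5), np.int64(26)), (np.int64(244), np.float64(341.0), np.int64(27)), (np.int64(247), np.float64(342.5), np.int64(26)), (np.int64(250), np.float64(344.5), np.int64(24)), (np.int64(253), np.float64(346.5), np.int64(22)), (np.int64(256), np.float64(349.0), np.int64(21)), (np.int64(259), np.float64(351.0), np.int64(15)), (np.int64(262), np.float64(354.5), np.int64(10))]
proj foot/tip 0.529 -0.234 [220.1 367.5] [218.1 372.8] [217.4 374.8]
proj foot/tip 0.526 -0.234 [221.5 367.6] [219.5 372.8] [218.8 374.9]
proj foot/tip 0.529 -0.237 [220.1 368.9] [218.1 374.2] [217.3 376.2]
```

Emit:
play_rows(steps=[{"offset": [-3.33, 0.37, -0.25], "dr": [0, 0, 0], "jaw": 5.5}, {"offset": [-3.33, 0.37, -0.25], "dr": [0, 0, 0], "jaw": 5.5}, {"offset": [-3.33, 0.37, -0.25], "dr": [0, 0, 0], "jaw": 5.5}, {"offset": [-3.33, 0.37, -0.25], "dr": [0, 0, 0], "jaw": 5.5}, {"offset": [-3.33, 0.37, -0.25], "dr": [0, 0, 0], "jaw": 5.5}, {"offset": [-3.33, 0.37, -0.25], "dr": [0, 0, 0], "jaw": 5.5}, {"offset": [-3.33, 0.37, -0.25], "dr": [0, 0, 0], "jaw": 5.5}, {"offset": [-3.33, 0.37, -0.25], "dr": [0, 0, 0], "jaw": 5.5}, {"offset": [0, 0, 0], "dr": [0, 0, 0], "jaw": 5.5}, {"offset": [0, 0, 0], "dr": [0, 0, 0], "jaw": 5.5}])

```text
time_s: 18.3
ee_pos: [0.5278, -0.2349, 0.3006]
ee_rot: [0.0, 0.711, 0.704, 0.0]
force: [0.1, 0.6, -0.8]
width: 0.0578
grip_force: 34.1
```

```bash
python3 - <<'E'
from h import *
np.set_printoptions(precision=4,suppress=True)
show()
s,t=cams.get_image('side'),cams.get_image('top')
_,p,R=pose(); c=p+R.apply([0,0,.1774-.013]); print('pred c',c)
for k,q in(('s',s),('t',t)):
  try:
    m=blob(q,proj(q,c),35); print(k,m.sum(),fit([(q,m)],.03,[*c,0],lambda a:-R.as_matrix()[:,2],[0,1] if k=='t' else [0,2]))
  except Exception as e: print(k,e)
cv2.imwrite('pics/c7.png',cv2.cvtColor(np.hstack([cv2.resize(s['frame'][214:384,160:360],(400,340),interpolation=2),cv2.resize(t['frame'][150:310,280:468],(400,340),interpolation=2)]),4))
go([.5285,-.2335,.305]);
E
```

```text
t 18.3 p [ 0.5278 -0.2349  0.3006] 
R [[0.01, 1.0, 0.0], [1.0, -0.01, -0.0], [-0.0, 0.0, -1.0]] 
q [-0.471  0.506  1.862 -0.     0.774 -0.462] w 0.0578 g 34.072935461299494 F [ 0.1  0.6 -0.8]
pred c [ 0.5274 -0.2328  0.1361]
s 1580 (array([ 0.5303, -0.2328,  0.1312,  0.    ]), np.float64(0.04424136930664346))
t 417 (array([ 0.5314, -0.2328,  0.1361,  0.    ]), np.float64(0.4237588652482269))
 offset cm [-0.06  0.1  -0.45]
```

View pics/c7.png

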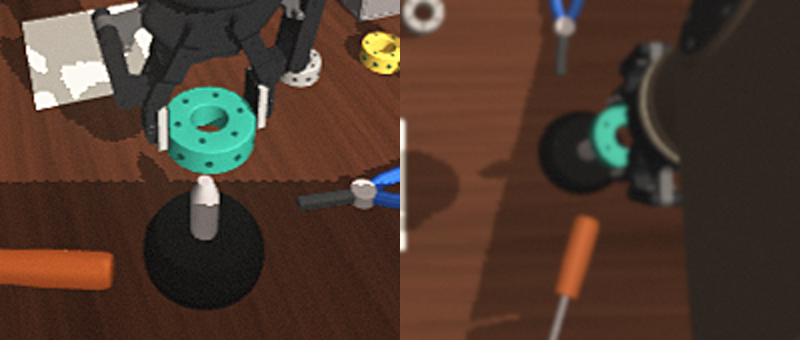

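The ring hangs level over the post (crop: ring bore at (208,118), post tip at (205,185)). I'll refit now that the arm has settled.

```bash
python3 - <<'E'
from h import *
np.set_printoptions(precision=4,suppress=True)
show()
s=cams.get_image('side')
_,p,R=pose(); c=p+R.apply([0,0,.1774-.013]); print('pred c',c)
m=blob(s,proj(s,c),45)
for fr in([0,1],[0,2],[0,1,2]): print(fr,fit([(s,m)],.03,[*c,0],flat,fr))
# bore centre pixels vs post axis
f=s['frame'].astype(int); M=cv2.moments(m,True)
print('ring cols', np.nonzero(m.any(0))[0][[0,-1]], 'proj pred extents', [proj(s,c+np.array([a,0,0])).round(1) for a in(-.03,.03)])
for x in(.525,.527,.529): print(x,[proj(s,[x,-.2335,z])[1].round(1) for z in(.03,.06,.082,.13)])
E
```

```text
t 18.4 p [ 0.5275 -0.2329  0.3005] 
R [[0.007, 1.0, -0.001], [1.0, -0.007, 0.001], [0.001, -0.001, -1.0]] 
q [-0.468  0.505  1.864  0.     0.774 -0.461] w 0.0575 g 34.07317793229595 F [-0.2  0.6  0.1]
pred c [ 0.5274 -0.2323  0.1361]
[0, 1] (array([ 0.5285, -0.2344,  0.1361,  0.    ]), np.float64(0.0627680869316557))
[0, 2] (array([ 0.5296, -0.2323,  0.1331,  0.    ]), np.float64(0.04989122552574332))
[0, 1, 2] (array([ 0.5322, -0.2249,  0.1252,  0.    ]), np.float64(0.02953080497676508))
ring cols [243 286] proj pred extents [array([280.5, 240.3]), array([270.5, 283.7])]
0.525 [np.float64(260.0), np.float64(260.2), np.float64(260.4), np.float64(260.8)]
0.527 [np.float64(261.3), np.float64(261.6), np.float64(261.8), np.float64(262.2)]
0.529 [np.float64(262.6), np.float64(262.9), np.float64(263.1), np.float64(263.7)]
```

Emit:
play_rows(steps=[{"offset": [0.2, -0.2, 1], "dr": [0, 0, 0], "jaw": 5.5}, {"offset": [0, 0, 1.5], "dr": [0, 0, 0], "jaw": 5.5}, {"offset": [0, 0, 1.5], "dr": [0, 0, 0], "jaw": 5.5}, {"offset": [0, 0, 1], "dr": [0, 0, 0], "jaw": 5.5}, {"offset": [0, 0, 0], "dr": [0, 0, 0], "jaw": 5.5}, {"offset": [0, 0, 0], "dr": [0, 0, 0], "jaw": 5.5}, {"offset": [0, 0, 0], "dr": [0, 0, 0], "jaw": 5.5}])

```text
time_s: 19.03
ee_pos: [0.5261, -0.2309, 0.2512]
ee_rot: [0.0, 0.709, 0.705, 0.0]
force: [0.2, -0.3, -0.9]
width: 0.0571
grip_force: 34.1
```

```bash
python3 - <<'E'
from h import *
np.set_printoptions(precision=4,suppress=True)
show()
s=cams.get_image('side')
cv2.imwrite('pics/c8.png',cv2.cvtColor(cv2.resize(s['frame'][244:374,190:340],(600,520),interpolation=2),4))
E
```

```text
t 19.03 p [ 0.5261 -0.2309  0.2512] 
R [[0.007, 1.0, 0.0], [1.0, -0.007, -0.0], [-0.0, 0.0, -1.0]] 
q [-0.466  0.574  1.901  0.     0.667 -0.46 ] w 0.0571 g 34.06294804648496 F [ 0.2 -0.3 -0.9]
```

View pics/c8.png

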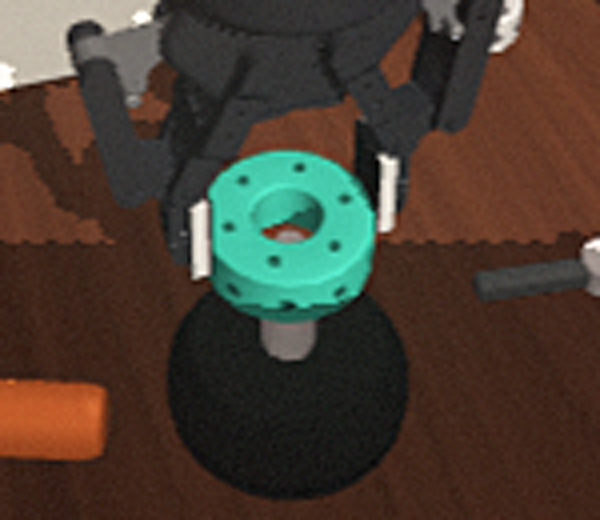

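The post tip sits inside the bore (crop tip (288,238), bore (287,213)), so they're aligned. I'll lower gently.

Emit:
play_rows(steps=[{"offset": [0, 0, 0.4], "dr": [0, 0, 0], "jaw": 5.5}, {"offset": [0, 0, 0.4], "dr": [0, 0, 0], "jaw": 5.5}, {"offset": [0, 0, 0.4], "dr": [0, 0, 0], "jaw": 5.5}, {"offset": [0, 0, 0], "dr": [0, 0, 0], "jaw": 5.5}, {"offset": [0, 0, 0], "dr": [0, 0, 0], "jaw": 5.5}])

```text
time_s: 19.5
ee_pos: [0.5258, -0.2312, 0.2385]
ee_rot: [-0.0, 0.71, 0.705, -0.0]
force: [-0.3, -0.1, -0.3]
width: 0.0578
grip_force: 34.1
```

Emit:
play_rows(steps=[{"offset": [0, 0, 0.4], "dr": [0, 0, 0], "jaw": 5.5}, {"offset": [0, 0, 0.4], "dr": [0, 0, 0], "jaw": 5.5}, {"offset": [0, 0, 0], "dr": [0, 0, 0], "jaw": 5.5}, {"offset": [0, 0, 0], "dr": [0, 0, 0], "jaw": 5.5}])

```text
time_s: 19.83
ee_pos: [0.5258, -0.2311, 0.2305]
ee_rot: [-0.0, 0.71, 0.705, -0.0]
force: [-0.1, 0.6, -1.1]
width: 0.0574
grip_force: 34.1
```

Emit:
play_rows(steps=[{"offset": [0, 0, 0.5], "dr": [0, 0, 0], "jaw": 5.5}, {"offset": [0, 0, 0.5], "dr": [0, 0, 0], "jaw": 5.5}, {"offset": [0, 0, 0.5], "dr": [0, 0, 0], "jaw": 5.5}, {"offset": [0, 0, 0.5], "dr": [0, 0, 0], "jaw": 5.5}, {"offset": [0, 0, 0.2], "dr": [0, 0, 0], "jaw": 5.5}, {"offset": [0, 0, 0], "dr": [0, 0, 0], "jaw": 5.5}, {"offset": [0, 0, 0], "dr": [0, 0, 0], "jaw": 5.5}])

```text
time_s: 20.42
ee_pos: [0.5258, -0.2312, 0.2086]
ee_rot: [-0.0, 0.71, 0.705, -0.0]
force: [-0.2, -0.3, 0.4]
width: 0.0575
grip_force: 34.1
```

Emit:
play_rows(steps=[{"offset": [0, 0, 0.15], "dr": [0, 0, 0], "jaw": 5.5}, {"offset": [0, 0, 0.1], "dr": [0, 0, 0], "jaw": 5.5}, {"offset": [0, 0, 0], "dr": [0, 0, 0], "jaw": 5.5}, {"offset": [0, 0, 0], "dr": [0, 0, 0], "jaw": 5.5}])

```text
time_s: 20.75
ee_pos: [0.5259, -0.2312, 0.2064]
ee_rot: [0.0, 0.71, 0.705, 0.0]
force: [0.2, -0.3, -0.8]
width: 0.0575
grip_force: 34.1
```

Emit:
play_rows(steps=[{"offset": [0, 0, 0.1], "dr": [0, 0, 0], "jaw": 5.5}, {"offset": [0, 0, 0.1], "dr": [0, 0, 0], "jaw": 5.5}, {"offset": [0, 0, 0], "dr": [0, 0, 0], "jaw": 5.5}, {"offset": [0, 0, 0], "dr": [0, 0, 0], "jaw": 5.5}])

```text
time_s: 21.08
ee_pos: [0.5259, -0.2312, 0.2045]
ee_rot: [0.0, 0.71, 0.705, 0.0]
force: [-0.4, 1.3, 4.5]
width: 0.0572
grip_force: 34.6
```

Contact came at the expected height, so it's seated. I'll release and rise.

Emit:
play_rows(steps=[{"offset": [0, 0, 0], "dr": [0, 0, 0], "jaw": 6.2}, {"offset": [0, 0, 0], "dr": [0, 0, 0], "jaw": 6.8}, {"offset": [0, 0, 0], "dr": [0, 0, 0], "jaw": 7.6}, {"offset": [0, 0, 0], "dr": [0, 0, 0], "jaw": 8.5}, {"offset": [0, 0, 0], "dr": [0, 0, 0], "jaw": 8.5}, {"offset": [0, 0, -1], "dr": [0, 0, 0], "jaw": 8.5}, {"offset": [0, 0, -2], "dr": [0, 0, 0], "jaw": 8.5}, {"offset": [0, 0, -3], "dr": [0, 0, 0], "jaw": 8.5}, {"offset": [0, 0, -3.5], "dr": [0, 0, 0], "jaw": 8.5}, {"offset": [0, 0, -1], "dr": [0, 0, 0], "jaw": 8.5}, {"offset": [0, 0, 0], "dr": [0, 0, 0], "jaw": 8.5}])

```text
time_s: 22.0
ee_pos: [0.5268, -0.2316, 0.3131]
ee_rot: [0.003, 0.71, 0.705, 0.001]
force: [0.7, -1.2, 0.7]
width: 0.0851
grip_force: 0.0
```

```bash
python3 - <<'E'
from h import *
np.set_printoptions(precision=4,suppress=True)
show()
s=cams.get_image('side'); t=cams.get_image('top')
m=blob(s,proj(s,[.526,-.232,.04]),35); print(m.sum(),fit([(s,m)],.03,[.526,-.232,.04,0],flat,[0,1]),fit([(s,m)],.03,[.526,-.232,.04,0],flat,[0,2]))
m=blob(t,(156,237),25); print(fit([(t,m)],.022,[.685,.056,.01,0],flat,[0,1]))
m=blob(s,(214,285),25); print(fit([(s,m)],.022,[.685,.056,.01,0],flat,[0,1]))
go([.685,.056,.305])
cv2.imwrite('pics/c9.png',cv2.cvtColor(np.hstack([cv2.resize(s['frame'][214:384,160:360],(400,340),interpolation=2),cv2.resize(t['frame'][90:300,180:430],(400,340),interpolation=2)]),4))
E
```

```text
t 22.0 p [ 0.5268 -0.2316  0.3131] 
R [[0.007, 1.0, 0.005], [1.0, -0.007, -0.003], [-0.003, 0.005, -1.0]] 
q [-0.467  0.485  1.86  -0.     0.791 -0.46 ] w 0.0851 g 0.0 F [ 0.7 -1.2  0.7]
1135 (array([ 0.5263, -0.2333,  0.04  ,  0.    ]), np.float64(0.037483702737939995)) (array([ 0.5268, -0.232 ,  0.0378,  0.    ]), np.float64(0.031183325127195127))
(array([0.6854, 0.056 , 0.01  , 0.    ]), np.float64(0.09922480620155039))
(array([0.7072, 0.071 , 0.01  , 0.    ]), np.float64(0.947840260798696))
 offset cm [28.83 15.72  0.49]
```

View pics/c9.png

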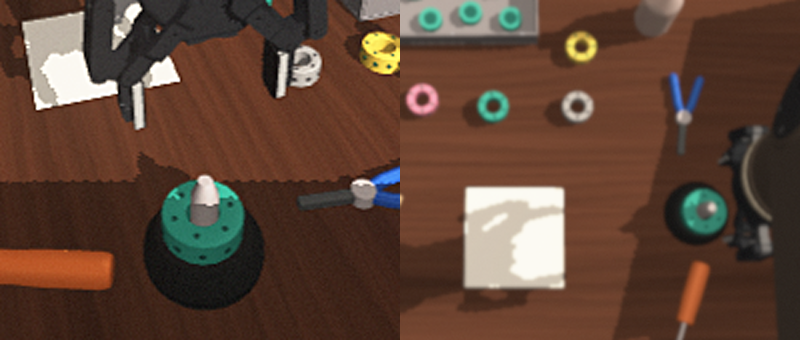

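The wide ring is seated on the base with the post through it (crop (205,200)). Next is the narrow ring, at top-view crop (493,106).

Emit:
play_rows(steps=[{"offset": [3.2, 1.75, 0], "dr": [0, 0, 0], "jaw": 8}, {"offset": [3.2, 1.75, 0], "dr": [0, 0, 0], "jaw": 7}, {"offset": [3.2, 1.75, 0], "dr": [0, 0, 0], "jaw": 7}, {"offset": [3.2, 1.75, 0], "dr": [0, 0, 0], "jaw": 7}, {"offset": [3.2, 1.75, 0], "dr": [0, 0, 0], "jaw": 7}, {"offset": [3.2, 1.75, 0], "dr": [0, 0, 0], "jaw": 7}, {"offset": [3.2, 1.75, 0], "dr": [0, 0, 0], "jaw": 7}, {"offset": [3.2, 1.75, 0], "dr": [0, 0, 0], "jaw": 7}, {"offset": [3.2, 1.75, 0], "dr": [0, 0, 0], "jaw": 7}, {"offset": [0, 0, 3], "dr": [0, 0, 0], "jaw": 7}, {"offset": [0, 0, 3], "dr": [0, 0, 0], "jaw": 7}, {"offset": [0, 0, 2.5], "dr": [0, 0, 0], "jaw": 7}, {"offset": [0, 0, 0], "dr": [0, 0, 0], "jaw": 7}, {"offset": [0, 0, 0], "dr": [0, 0, 0], "jaw": 7}])

```text
time_s: 23.27
ee_pos: [0.6844, 0.0557, 0.2222]
ee_rot: [-0.002, 0.71, 0.705, -0.002]
force: [-0.1, -0.3, 0.9]
width: 0.0702
grip_force: 0.0
```

```bash
python3 - <<'E'
from h import *
np.set_printoptions(precision=4,suppress=True)
show()
s=cams.get_image('side')
m=blob(s,proj(s,[.685,.056,.01]),25); print(m.sum(),fit([(s,m)],.022,[.685,.056,.01,0],flat,[0,1]))
go([.685,.0565,.172])
E
```

```text
t 23.27 p [0.6844 0.0557 0.2222] 
R [[0.007, 1.0, -0.005], [1.0, -0.007, -0.0], [-0.0, -0.005, -1.0]] 
q [ 0.037  0.732  1.635 -0.     0.779  0.044] w 0.0702 g 0.0 F [-0.1 -0.3  0.9]
290 (array([0.6853, 0.0569, 0.01  , 0.    ]), np.float64(0.06609642301710728))
 offset cm [ 0.09 -0.02  5.2 ]
```

Emit:
play_rows(steps=[{"offset": [0.08, 0, 2.4], "dr": [0, 0, 0], "jaw": 7}, {"offset": [0, 0, 2.4], "dr": [0, 0, 0], "jaw": 7}, {"offset": [0, 0, 0], "dr": [0, 0, 0], "jaw": 7}, {"offset": [0, 0, 0], "dr": [0, 0, 0], "jaw": 5.5}, {"offset": [0, 0, 0], "dr": [0, 0, 0], "jaw": 4.8}, {"offset": [0, 0, 0], "dr": [0, 0, 0], "jaw": 4.4}, {"offset": [0, 0, 0], "dr": [0, 0, 0], "jaw": 3.9}, {"offset": [0, 0, 0], "dr": [0, 0, 0], "jaw": 3.9}, {"offset": [0, 0, 0], "dr": [0, 0, 0], "jaw": 3.9}, {"offset": [0, 0, 0], "dr": [0, 0, 0], "jaw": 3.9}], squeeze=30)

```text
time_s: 24.15
ee_pos: [0.6862, 0.0565, 0.1787]
ee_rot: [0.001, 0.71, 0.705, 0.001]
force: [-0.3, -1.3, 10.0]
width: 0.0421
grip_force: 29.4
```

Emit:
play_rows(steps=[{"offset": [0, 0, -1], "dr": [0, 0, 0], "jaw": 3.9}, {"offset": [0, 0, -2.5], "dr": [0, 0, 0], "jaw": 3.9}, {"offset": [0, 0, -3.5], "dr": [0, 0, 0], "jaw": 3.9}, {"offset": [0, 0, -3.5], "dr": [0, 0, 0], "jaw": 3.9}, {"offset": [0, 0, -2.5], "dr": [0, 0, 0], "jaw": 3.9}, {"offset": [0, 0, 0], "dr": [0, 0, 0], "jaw": 3.9}, {"offset": [0, 0, 0], "dr": [0, 0, 0], "jaw": 3.9}])

```text
time_s: 24.73
ee_pos: [0.686, 0.0566, 0.3096]
ee_rot: [0.002, 0.71, 0.705, 0.002]
force: [0.5, -0.0, -0.5]
width: 0.0419
grip_force: 31.1
```

```bash
python3 - <<'E'
from h import *
np.set_printoptions(precision=4,suppress=True)
show()
s,t=cams.get_image('side'),cams.get_image('top')
_,p,R=pose()
c=p+R.apply([0,0,.1665]);print('c',c)
m=blob(s,proj(s,c),25); print(m.sum(),fit([(s,m)],.022,[*c,0],flat,[0,2]),fit([(s,m)],.022,[*c,0],flat,[0,1]))
go([.5259,-.2312,.305])
E
```

```text
t 24.73 p [0.686  0.0566 0.3096] 
R [[0.007, 1.0, 0.005], [1.0, -0.007, 0.0], [0.0, 0.005, -1.0]] 
q [0.038 0.627 1.587 0.    0.922 0.045] w 0.0419 g 31.058298563584685 F [ 0.5 -0.  -0.5]
c [0.6851 0.0565 0.1401]
289 (array([0.688 , 0.0565, 0.1409, 0.    ]), np.float64(0.11904761904761907)) (array([0.6889, 0.0596, 0.1401, 0.    ]), np.float64(0.10511363636363635))
 offset cm [-28.88 -15.72   0.15]
```

Emit:
play_rows(steps=[{"offset": [-3.21, -1.75, 0], "dr": [0, 0, 0], "jaw": 3.9}, {"offset": [-3.21, -1.75, 0], "dr": [0, 0, 0], "jaw": 3.9}, {"offset": [-3.21, -1.75, 0], "dr": [0, 0, 0], "jaw": 3.9}, {"offset": [-3.21, -1.75, 0], "dr": [0, 0, 0], "jaw": 3.9}, {"offset": [-3.21, -1.75, 0], "dr": [0, 0, 0], "jaw": 3.9}, {"offset": [-3.21, -1.75, 0], "dr": [0, 0, 0], "jaw": 3.9}, {"offset": [-3.21, -1.75, 0], "dr": [0, 0, 0], "jaw": 3.9}, {"offset": [-3.21, -1.75, 0], "dr": [0, 0, 0], "jaw": 3.9}, {"offset": [-3.21, -1.75, 0], "dr": [0, 0, 0], "jaw": 3.9}, {"offset": [0, 0, 0], "dr": [0, 0, 0], "jaw": 3.9}, {"offset": [0, 0, 0], "dr": [0, 0, 0], "jaw": 3.9}, {"offset": [0, 0, 0], "dr": [0, 0, 0], "jaw": 3.9}])

```text
time_s: 25.83
ee_pos: [0.5256, -0.2312, 0.3055]
ee_rot: [-0.001, 0.71, 0.704, -0.0]
force: [-0.0, 0.6, 0.1]
width: 0.0421
grip_force: 31.0
```

```bash
python3 - <<'E'
from h import *
np.set_printoptions(precision=4,suppress=True)
show()
s=cams.get_image('side')
_,p,R=pose()
c=p+R.apply([0,0,.1687]);print('c',c)
m=blob(s,proj(s,c),27); print(m.sum(),fit([(s,m)],.022,[*c,0],flat,[0,2]),fit([(s,m)],.022,[*c,0],flat,[0,1]))
print('ring cols',np.nonzero(m.any(0))[0][[0,-1]],'tip',[x['position'] for x in place_of(s,'post_tip')[:1]])
go([.5259,-.2312,.26])
E
```

```text
t 25.83 p [ 0.5256 -0.2312  0.3055] 
R [[0.008, 1.0, -0.001], [1.0, -0.008, 0.001], [0.001, -0.001, -1.0]] 
q [-0.467  0.495  1.866  0.     0.782 -0.46 ] w 0.0421 g 31.049786964431405 F [-0.   0.6  0.1]
c [ 0.5258 -0.2306  0.1369]
863 (array([ 0.5266, -0.2306,  0.1367,  0.    ]), np.float64(0.09521496235122662)) (array([ 0.5267, -0.2299,  0.1369,  0.    ]), np.float64(0.09548104956268222))
ring cols [247 278] tip [[304.5, 261.7]]
 offset cm [-0.08 -0.02  4.58]
```

Emit:
play_rows(steps=[{"offset": [-0.05, 0, 1.5], "dr": [0, 0, 0], "jaw": 3.9}, {"offset": [0, 0, 1.5], "dr": [0, 0, 0], "jaw": 3.9}, {"offset": [0, 0, 1.0], "dr": [0, 0, 0], "jaw": 3.9}, {"offset": [0, 0, 0.5], "dr": [0, 0, 0], "jaw": 3.9}, {"offset": [0, 0, 0.3], "dr": [0, 0, 0], "jaw": 3.9}, {"offset": [0, 0, 0], "dr": [0, 0, 0], "jaw": 3.9}, {"offset": [0, 0, 0], "dr": [0, 0, 0], "jaw": 3.9}])

```text
time_s: 26.52
ee_pos: [0.5261, -0.2317, 0.2586]
ee_rot: [0.0, 0.709, 0.705, 0.0]
force: [-0.4, 0.2, -0.0]
width: 0.0418
grip_force: 31.1
```

Emit:
play_rows(steps=[{"offset": [0, 0, 0.4], "dr": [0, 0, 0], "jaw": 3.9}, {"offset": [0, 0, 0.4], "dr": [0, 0, 0], "jaw": 3.9}, {"offset": [0, 0, 0.4], "dr": [0, 0, 0], "jaw": 3.9}, {"offset": [0, 0, 0], "dr": [0, 0, 0], "jaw": 3.9}, {"offset": [0, 0, 0], "dr": [0, 0, 0], "jaw": 3.9}])

```text
time_s: 26.93
ee_pos: [0.5259, -0.2319, 0.2461]
ee_rot: [-0.0, 0.71, 0.705, -0.0]
force: [0.2, -0.8, -1.8]
width: 0.0421
grip_force: 31.0
```

Emit:
play_rows(steps=[{"offset": [0, 0, 0.4], "dr": [0, 0, 0], "jaw": 3.9}, {"offset": [0, 0, 0.4], "dr": [0, 0, 0], "jaw": 3.9}, {"offset": [0, 0, 0.4], "dr": [0, 0, 0], "jaw": 3.9}, {"offset": [0, 0, 0.2], "dr": [0, 0, 0], "jaw": 3.9}, {"offset": [0, 0, 0], "dr": [0, 0, 0], "jaw": 3.9}, {"offset": [0, 0, 0], "dr": [0, 0, 0], "jaw": 3.9}])

```text
time_s: 27.43
ee_pos: [0.526, -0.2319, 0.2321]
ee_rot: [0.0, 0.71, 0.705, 0.0]
force: [2.3, -2.7, -2.0]
width: 0.0419
grip_force: 30.8
```

Emit:
play_rows(steps=[{"offset": [0, 0, 0.15], "dr": [0, 0, 0], "jaw": 3.9}, {"offset": [0, 0, 0.1], "dr": [0, 0, 0], "jaw": 3.9}, {"offset": [0, 0, 0], "dr": [0, 0, 0], "jaw": 3.9}, {"offset": [0, 0, 0], "dr": [0, 0, 0], "jaw": 3.9}])

```text
time_s: 27.77
ee_pos: [0.526, -0.2319, 0.2298]
ee_rot: [0.0, 0.71, 0.705, 0.0]
force: [3.2, -3.1, -1.2]
width: 0.042
grip_force: 31.0
```

Emit:
play_rows(steps=[{"offset": [-0.05, 0.05, 0.05], "dr": [0, 0, 0], "jaw": 3.9}, {"offset": [0, 0, 0.1], "dr": [0, 0, 0], "jaw": 3.9}, {"offset": [0, 0, 0], "dr": [0, 0, 0], "jaw": 3.9}, {"offset": [0, 0, 0], "dr": [0, 0, 0], "jaw": 3.9}])

```text
time_s: 28.1
ee_pos: [0.5262, -0.2321, 0.2287]
ee_rot: [-0.0, 0.71, 0.705, -0.0]
force: [-2.1, 0.1, 11.0]
width: 0.0423
grip_force: 32.1
```

Firm contact came at exactly the expected height. I'll release, rise and check.

Emit:
play_rows(steps=[{"offset": [0, 0, 0], "dr": [0, 0, 0], "jaw": 4.6}, {"offset": [0, 0, 0], "dr": [0, 0, 0], "jaw": 5.2}, {"offset": [0, 0, 0], "dr": [0, 0, 0], "jaw": 6}, {"offset": [0, 0, 0], "dr": [0, 0, 0], "jaw": 7}, {"offset": [0, 0, 0], "dr": [0, 0, 0], "jaw": 7}, {"offset": [0, 0, -1], "dr": [0, 0, 0], "jaw": 7}, {"offset": [0, 0, -2], "dr": [0, 0, 0], "jaw": 7}, {"offset": [0, 0, -3], "dr": [0, 0, 0], "jaw": 7}, {"offset": [0, 0, -3.5], "dr": [0, 0, 0], "jaw": 7}, {"offset": [0, 0, -3], "dr": [0, 0, 0], "jaw": 7}, {"offset": [0, 0, 0], "dr": [0, 0, 0], "jaw": 7}, {"offset": [0, 0, 0], "dr": [0, 0, 0], "jaw": 7}])

```text
time_s: 29.1
ee_pos: [0.5268, -0.2325, 0.3559]
ee_rot: [0.002, 0.71, 0.705, 0.001]
force: [-0.2, 0.5, -0.5]
width: 0.0703
grip_force: 0.0
```

```bash
python3 - <<'E'
from h import *
show()
s=cams.get_image('side')
cv2.imwrite('pics/c10.png',cv2.cvtColor(cv2.resize(s['frame'][150:384,130:380],(640,600),interpolation=2),4))
E
```

```text
t 29.1 p [ 0.5268 -0.2325  0.3559] 
R [[0.007, 1.0, 0.004], [1.0, -0.007, -0.002], [-0.002, 0.004, -1.0]] 
q [-0.468  0.431  1.822  0.     0.885 -0.461] w 0.0703 g 0.0 F [-0.2  0.5 -0.5]
```

View pics/c10.png

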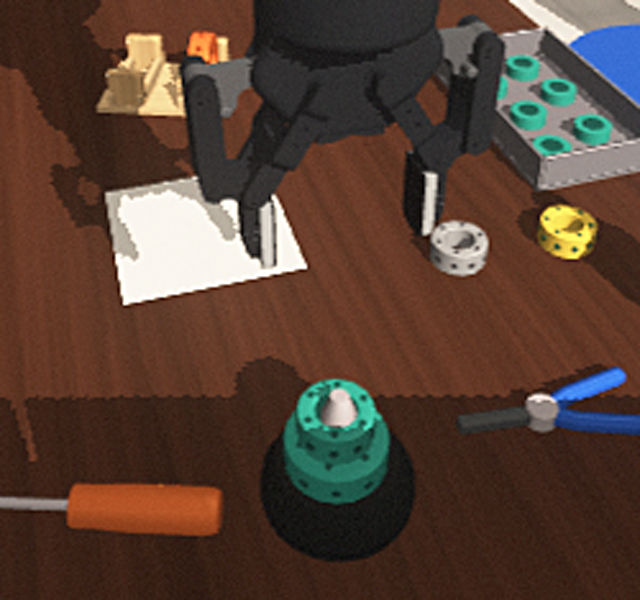

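Both rings sit flat and stacked on the post (crop (338,440)). The gripper is clear and everything else is where it was.

```bash
python3 -c "
from rig import job
print(job.job_done())"
```

```text
the job is handed in; nothing more can be done
None
```

The wide teal ring sits flat on the base with the narrow teal ring fully home on top of it. Both were lowered down the post with the gripper, and the job was handed in at about 29 s with the gripper clear and nothing else moved.

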